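Pack the sample vials in stack-nest trays and set the pump's vial count

TASK

Get the sample vials ready for the test run: stand every vial upright in the stack-nest trays and build the three trays into one level stack on the tray that stands by itself, each tray turned end for end against the one below so that it rests on its ledges instead of sinking onto the vials. Only the lower two trays take vials; the top one stays empty as their cover. Also set the pump's click dial to the number of vials, one click from zero for each, and leave the other things on the deck alone.

Things in the scene. Friction and masses are not known exactly. Their poses are not given: they have to be found in the camera images.
- tray_a: White plastic stack-nest tray, 220 g, open box with sloping 3 mm walls: 160 x 140 mm at the rim, 64 mm high, 132 x 112 mm underneath, floor 3 mm; a deep rim, 28 mm high, outside round its top. Origin: centre of the underside; x along its length, z up. This one stands alone on the deck, empty, its length roughly along world y: the bottom of the stack.
- tray_a_web (a point): Top centre of the divider across the middle of each tray's floor (tray_b, tray_c too), by which an empty tray is carried: 10 mm thick along the tray's x, 90 mm long along y, from the floor up to 26 mm above the underside. Above it the tray is open: 148 x 128 mm inside at the rim; inside half width in y 53 mm at the floor, 64 at the rim.
- tray_a_ledge (a point): Top of the middle ledge at the tray's +x end, 62 mm from the tray's centre. Inside the end walls of each tray are ribs 17 mm deep, each closed on top by a flat ledge 5 mm below the rim: at the +x end one in the middle (34 mm wide), at the -x end two, in the corners. Outside, behind each rib, lies a groove. Floor between the divider and a rib: 40 mm along x.
- tray_b: Stack-nest tray of the same make and size as tray_a (origin, axes, divider, ribs and ledges alike). At the start it lies nested in tray_c, facing the same way, 28 mm above it. Two trays facing the same way always nest like this.
- tray_c: Stack-nest tray of the same make and size as tray_a (origin, axes, divider, ribs and ledges alike). Stands on the deck to the left, turned to any angle, tray_b nested in it. If an upper tray is turned 180 degrees to the lower, its floor meets the ledges and it stacks: underside 59 mm above the lower one's, held inside the rim with 8 mm of play each way in x and y.
- tray_b_ledge (a point): Top of the middle ledge at tray_b's +x (one-ledge) end.
- tray_c_ledge (a point): Top of the middle ledge at tray_c's +x (one-ledge) end.
- vial_1: Sample vial, amber glass with aluminium crimp cap: body 28 mm diameter up to 27 mm, then a shoulder, cap 20 mm diameter, 44 mm high in all, about 40 g. Origin: centre of its base, z up. It stands loose on the deck between robot and tray_a. vial_1 is always there, with one to three of the others.
- vial_2: Sample vial, amber glass with aluminium crimp cap: body 28 mm diameter up to 27 mm, then a shoulder, cap 20 mm diameter, 44 mm high in all, about 40 g. Origin: centre of its base, z up. It stands loose on the deck between robot and tray_a. vial_1 is always there, with one to three of the others.
- vial_3: Sample vial, amber glass with aluminium crimp cap: body 28 mm diameter up to 27 mm, then a shoulder, cap 20 mm diameter, 44 mm high in all, about 40 g. Origin: centre of its base, z up. It stands loose on the deck between robot and tray_a. vial_1 is always there, with one to three of the others.
- vial_4: Sample vial, amber glass with aluminium crimp cap: body 28 mm diameter up to 27 mm, then a shoulder, cap 20 mm diameter, 44 mm high in all, about 40 g. Origin: centre of its base, z up. It stands loose on the deck between robot and tray_a. vial_1 is always there, with one to three of the others.
- dial (a joint): The pump's click dial, rad: 0 at the zero mark, growing clockwise seen from above, one click every 30 degrees (0.5236 rad), marks for 0 to 8, stops just beyond 0 and 8. A sprung ball holds it at each click: about 0.07 N m moves it off one, and let go between two it springs to the nearer. It starts at 5, 6 or 7, left from the last run.
- dial_grip (a point): On the dial's upright axis, 13 mm above the console's deck, the point to grip. The dial is a ribbed aluminium knob, 32 mm diameter, top 24 mm above that deck; a black line on its top points at one of nine white click marks around it. The zero mark is the longer one, on the left seen from the robot.
- pump: Round steel pump, 260 mm diameter, fixed, to the right; origin under its centre, x away from the robot. Its console deck is 45 mm above the table; the dial's axis stands at x = -88 mm; the pump head (140 mm diameter, top 107 mm above the table) begins 65 mm behind that axis, a black clamp bar on it reaches 128 mm.
- bottle_1: Bystander: amber infusion bottle with red cap, 46 mm diameter, 92 mm high; origin under its centre.
- bottle_2: Bystander: another amber infusion bottle of the same size; origin under its centre.
Mind the look-alikes: they are no part of the job. Leave any pink look-alike of the tray_c alone.

How it is judged (in metres and radians):
At the end, for the whole second after the job is handed in: On tray_a, level on the deck, the two others stand level one on the other, each 55-63 mm above the one below, within 11 mm along its axes. Every vial stands (within 0.15 rad) on the floor of the lower or middle tray. Dial at as many clicks as vials (within 0.3 click). All at rest (((x of tray_b in the frame of tray_a between -0.011 and 0.011 m and y of tray_b in the frame of tray_a between -0.011 and 0.011 m and z of tray_b in the frame of tray_a between 0.055 and 0.063 m and angle between each of tray_b, tray_c's own z axis and vertical below 0.06 rad and x of tray_c in the frame of tray_b between -0.011 and 0.011 m and y of tray_c in the frame of tray_b between -0.011 and 0.011 m and z of tray_c in the frame of tray_b between 0.055 and 0.063 m) or (x of tray_c in the frame of tray_a between -0.011 and 0.011 m and y of tray_c in the frame of tray_a between -0.011 and 0.011 m and z of tray_c in the frame of tray_a between 0.055 and 0.063 m and angle between each of tray_c, tray_b's own z axis and vertical below 0.06 rad and x of tray_b in the frame of tray_c between -0.011 and 0.011 m and y of tray_b in the frame of tray_c between -0.011 and 0.011 m and z of tray_b in the frame of tray_c between 0.055 and 0.063 m)) and height (world z) of tray_a below 0.006 m and angle between tray_a's own z axis and vertical below 0.06 rad and x of vial_1 in the frame of tray_a between -0.07 and 0.07 m and y of vial_1 in the frame of tray_a between -0.062 and 0.062 m and (z of vial_1 in the frame of tray_a between -0.002 and 0.012 m or z of vial_1 in the frame of tray_a between 0.055 and 0.075 m) and angle between each of vial_1, vial_2, vial_3, vial_4's own z axis and vertical below 0.15 rad and x of vial_2 in the frame of tray_a between -0.07 and 0.07 m and y of vial_2 in the frame of tray_a between -0.062 and 0.062 m and (z of vial_2 in the frame of tray_a between -0.002 and 0.012 m or z of vial_2 in the frame of tray_a between 0.055 and 0.075 m) and x of vial_3 in the frame of tray_a between -0.07 and 0.07 m and y of vial_3 in the frame of tray_a between -0.062 and 0.062 m and (z of vial_3 in the frame of tray_a between -0.002 and 0.012 m or z of vial_3 in the frame of tray_a between 0.055 and 0.075 m) and x of vial_4 in the frame of tray_a between -0.07 and 0.07 m and y of vial_4 in the frame of tray_a between -0.062 and 0.062 m and (z of vial_4 in the frame of tray_a between -0.002 and 0.012 m or z of vial_4 in the frame of tray_a between 0.055 and 0.075 m) and (value of joint dial between 0.8901 and 1.2043 rad or value of joint dial between 1.4137 and 1.7279 rad or value of joint dial between 1.9373 and 2.2515 rad) and (value of joint dial above 1.309 rad or (height (world z) of each of vial_2, vial_3 below -9 m and value of joint dial above -99 rad) or (height (world z) of each of vial_3, vial_4 below -9 m and value of joint dial above -99 rad) or (height (world z) of each of vial_2, vial_4 below -9 m and value of joint dial above -99 rad)) and (value of joint dial above 1.8326 rad or (height (world z) of vial_2 below -9 m and value of joint dial above -99 rad) or (height (world z) of vial_3 below -9 m and value of joint dial above -99 rad) or (height (world z) of vial_4 below -9 m and value of joint dial above -99 rad)) and (value of joint dial below 1.309 rad or not (height (world z) of each of vial_2, vial_3 below -9 m and value of joint dial above -99 rad)) and (value of joint dial below 1.309 rad or not (height (world z) of each of vial_3, vial_4 below -9 m and value of joint dial above -99 rad)) and (value of joint dial below 1.309 rad or not (height (world z) of each of vial_2, vial_4 below -9 m and value of joint dial above -99 rad)) and (value of joint dial below 1.8326 rad or not (height (world z) of vial_2 below -9 m and value of joint dial above -99 rad)) and (value of joint dial below 1.8326 rad or not (height (world z) of vial_3 below -9 m and value of joint dial above -99 rad)) and (value of joint dial below 1.8326 rad or not (height (world z) of vial_4 below -9 m and value of joint dial above -99 rad)) and linear speed of each of tray_a, tray_b, tray_c, vial_1, vial_2, vial_3, vial_4 below 0.03 m/s and velocity of joint dial between -0.2 and 0.2 rad/s); the robot touches nothing.
It fails at once if bottle_1 is moved by more than 4 cm (distance of bottle_1 from where it was at the start of the episode above 0.04 m).
It fails at once if bottle_2 is moved by more than 4 cm (distance of bottle_2 from where it was at the start of the episode above 0.04 m).
Of vial_2, vial_3, vial_4 only 1 to 3 are there at a start; the rules pass over those that are not, and their reading is None.
At some moment in a run one of vial_1, vial_2, vial_3, vial_4 may be knocked a few centimetres aside while the robot is not near it.
It also fails if it takes over 210 s, if anything falls off the work surface, if the arm or the gripper's body presses on something with over 40 N, if the wrist force passes 120 N, or if a joint passes its speed limit or range.

ROBOT

A 7-joint arm with a two-finger parallel gripper is mounted at the origin on the work surface. World frame = base frame: x ahead of the robot, y to its left, z up, the work surface at z = 0. Lengths are in m, angles in degrees, forces in N, time in s.
With the tool pointing down it reaches from about 0.425 to 0.875 m from the base axis. Payload 4.7 kg.
Tool frame: the origin (TCP) lies midway between the tips of the shut fingers; the grasp point (between the pads) lies 19 mm behind it; z points along the fingers, y is the direction in which the jaws open and shut (so a half turn about z gives the same grasp; the last joint's range is limited). The gripper opens to 87 mm and grips with 3 to 60 N. Pads are 19 mm wide; open, the fingers measure 117 mm over their backs; the gripper's body (75 mm by 190 mm) begins 51 mm behind the grasp point.
Start: joints at [-72.531, 18.392, -4.016, 83.108, 1.295, 78.541, -3.26], TCP at [0.186, 0.623, 0.192] pointing down, gripper open.
Joint ranges: [-163.93, 163.93], [-17.29, 119.83], [-79.2, 71.16], [3.27, 140.29], [-89.18, 269.18], [5.43, 117.66], [-154.24, 154.24]. Speed limits (degrees/s): [147.25, 147.25, 180, 180, 180, 180, 180].

INTERFACE

Orientations are given as [roll, pitch, yaw] about the fixed x, y, z axes, in that order (R = Rz(yaw) Ry(pitch) Rx(roll)).
In Python, from cell import env gives the robot as it stands. The module is installed in compiled form; this text tells all that it offers.
- The arm moves only by the tool servo_tool, never from a script. Its argument "plan" is a list of rows, each a list of 3 entries, a list of its own where there are three numbers: the opening, from 0 (shut) to 1 (fully open), then the shift along the tool's x, y, z in cm, then the turn, a rotation vector about the tool's x, y, z in degrees. A call has 1 to 20 rows; each row shifts and turns the pose as measured when the row begins, along the tool's axes as they then stand; what a row does not reach is not made up. A row lasts 1/12 s, in which the tool goes at most 41.7 mm and 7.16 degrees, less where a joint would pass 70% of its speed; a pose out of reach is approached as far as the arm can. A call is refused whole if a number of a shift passes 4.17 or a number of a turn 7.16, either way. A call with a gripper value outside its range is refused whole. The fingers move at their own pace and stop on an object; "force" is the grip in N (left out, the last holds). Time passes only in rows, so rows that do not move let the fingers close. It gives the time, the measured TCP pose, the force and the opening at its end, in the units of the state.
- env.get_obs(): the state, without advancing time (a new reading comes with each control period).
- env.read_camera(name): name is "side" or "top" or "wrist"; returns a dict with "image" (400x640x3 uint8, blue, green, red), "fx", "fy", "cx", "cy" (pixels), "rvec" (rotation vector, rad) and "tvec" (3), from world to camera coordinates, as OpenCV has them; the wrist camera has in their place "T_tool_cam" (4x4, takes a point from camera to tool coordinates, whose origin is the TCP and whose axes are the flange's). Camera axes: x right, y down, z forward; pixel columns grow to the right and rows downward; lengths in m; the calibration is good to about 2 mm. A picture is of the moment at which its call begins: read the wrist's pose just before it. There is no depth.
- env.sign_off(): hands the job in, once; it reports no verdict.
The state is a dict: "time_s": time; "qpos": joint angles; "joint_velocities": joint speeds; "effort": joint torques, N m; "tool_pos": TCP position; "tool_rot": TCP orientation; "force": force on the tool from outside, world axes, zero at the start; "wrist_torque": the same for the moment, N m; "grip_width": finger opening in m.
Only numpy, scipy, OpenCV 4.12 (cv2) and the standard library are available. Lean on these libraries where they do the work, as an engineer would, in place of code of your own. Each camera call takes 0.05 s, during which the arm holds its last target. There are 200 camera calls.

## Working session

There is one attempt and no reset: what is moved stays moved. The work goes in short steps, Python scripts to look and compute and a tool call to move; the robot and the scene stay as the last step left them, time stands still between calls to the robot, and variables do not carry over. Pictures are saved under pics/ and viewed, about 12 in all and at most 16, crops included, and the job is handed in when it is done.

Besides the shell and the picture viewer there is one more tool, called as name(argument=value, ...), one argument or row to a line, values as JSON. servo_tool: Moves the arm, as the interface text tells. Its arguments: {"type":"object","properties":{"plan":{"type":"array"},"force":{"type":"number"}},"required":["plan"]}

```bash
mkdir -p pics
cat > h.py <<'E'
import numpy as np,cv2
from cell import env
from scipy.spatial.transform import Rotation as R
def cam(n):
    o=env.get_obs(); c=env.read_camera(n)
    K=np.array([[c['fx'],0,c['cx']],[0,c['fy'],c['cy']],[0,0,1.]])
    if n=='wrist':
        T=np.eye(4);T[:3,:3]=R.from_euler('xyz',o['tool_rot'],degrees=True).as_matrix();T[:3,3]=o['tool_pos']
        T=T@np.array(c['T_tool_cam']); Rw=T[:3,:3];p=T[:3,3]
    else:
        Rc=cv2.Rodrigues(np.array(c['rvec'],float))[0];Rw=Rc.T;p=-Rc.T@np.array(c['tvec']).ravel()
    return np.array(c['image']),K,Rw,p
def ray(C,uv,z):
    _,K,Rw,p=C; d=Rw@np.linalg.solve(K,[uv[0],uv[1],1.]); return p+d*(z-p[2])/d[2]
def proj(C,P):
    _,K,Rw,p=C; q=K@(Rw.T@(np.array(P)-p)); return q[:2]/q[2]
E
python3 - <<'E'
from h import *
o=env.get_obs();print({k:np.round(v,3) for k,v in o.items()})
for n in('top','side','wrist'):
    C=cam(n);cv2.imwrite(f'pics/{n}0.png',C[0]);print(n,C[1][0,0],C[3].round(3),C[2].round(2).tolist())
E
```

```text
{'time_s': np.float64(0.0), 'qpos': array([-72.528,  18.438,  -4.017,  83.175,   1.294,  78.543,  -3.261]), 'joint_velocities': array([ 0.008, -0.071, -0.062, -0.048, -0.024,  0.077, -0.08 ]), 'effort': array([ 0.0000e+00, -4.9128e+01, -4.0400e-01, -3.1253e+01, -6.4000e-02,
        4.4000e-02,  0.0000e+00]), 'tool_pos': array([0.186, 0.622, 0.191]), 'tool_rot': array([-1.79890e+02,  5.00000e-03,  1.63338e+02]), 'force': array([ 0.035, -0.312,  0.278]), 'wrist_torque': array([-0.005,  0.014,  0.024]), 'grip_width': np.float64(0.087)}
top 453.6103957303989 [0.286 0.005 1.228] [[0.02, -0.99, 0.11], [-1.0, -0.01, 0.01], [-0.01, -0.11, -0.99]]
side 519.3711895659178 [-0.026 -0.922  0.939] [[0.89, -0.29, 0.35], [-0.45, -0.57, 0.69], [-0.0, -0.77, -0.64]]
wrist 330.2627141034685 [0.117 0.642 0.383] [[0.29, 0.92, 0.25], [0.96, -0.28, -0.08], [-0.0, 0.27, -0.96]]
```

View pics/top0.png

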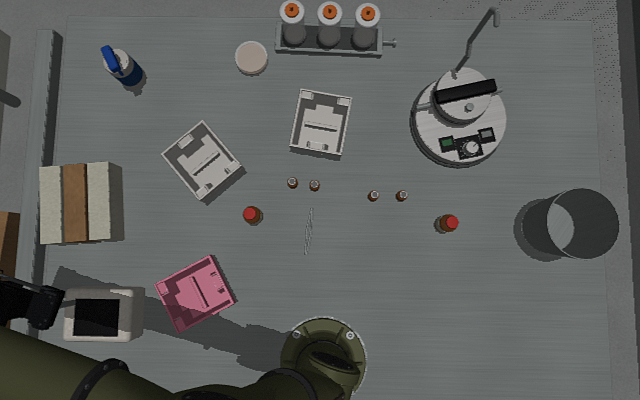

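View pics/side0.png

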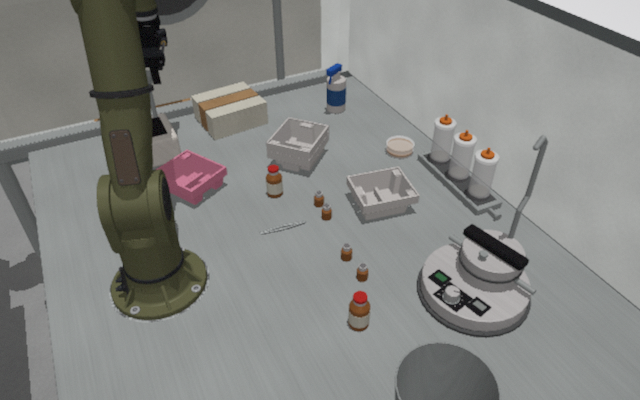

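The top view shows four vials at (292,183), (314,185), (374,195) and (402,195), with two red-capped bottles at (253,214) and (449,223). White trays are at (321,125), which is alone (tray_a), and (203,160), which is taller and is the nested pair. The pink look-alike at (197,293) and the spray, candle and box clutter stay alone. The dial is at (472,147).

Run:
```python
import cv2,numpy as np
t=cv2.imread('pics/top0.png')
def cr(x,y,s,n=400,):return cv2.resize(t[y:y+s*3//4,x:x+s],(n,n*3//4),interpolation=cv2.INTER_CUBIC)
m=np.vstack([np.hstack([cr(272,82,100),cr(150,115,108)]),np.hstack([cr(440,125,60),cr(280,150,132)])])
cv2.imwrite('pics/m1.png',m)
```

```text
(no output)
```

View pics/m1.png

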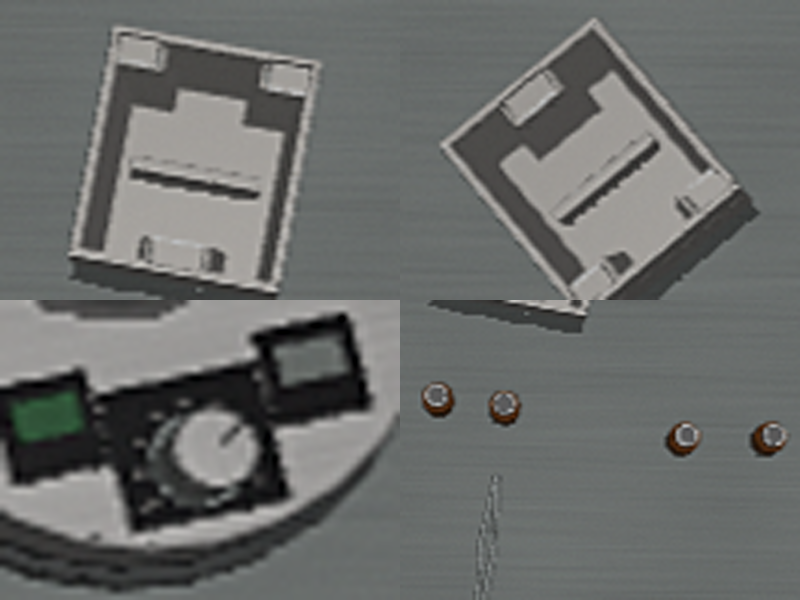

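```bash
cat >> h.py <<'E'
def tray(C,box,z,thr=120,s0=45):
    im=C[0].astype(int); m=((im.min(2)>thr)&(im.max(2)-im.min(2)<s0)).astype(np.uint8)*255
    w=np.zeros_like(m);x0,y0,x1,y1=box;w[y0:y1,x0:x1]=m[y0:y1,x0:x1]
    cs=cv2.findContours(w,0,2)[0]; c=cv2.convexHull(max(cs,key=cv2.contourArea))
    P=np.array([ray(C,q[0],z)[:2] for q in c],np.float32)
    (cx,cy),(a,b),th=cv2.minAreaRect(P); 
    if a<b: th+=90
    return np.array([cx,cy]),(max(a,b),min(a,b)),th   # th = long-axis yaw mod 180
def vials(C):
    im=C[0].astype(int); m=((im[...,2]-im[...,0]>35)).astype(np.uint8)
    n,l,st,ce=cv2.connectedComponentsWithStats(m); out=[]
    for i in range(1,n):
        if not 8<=st[i,4]<=120: continue
        u,v=ce[i]; P=ray(C,(u,v),.02)
        if not(.3<P[0]<.75 and abs(P[1])<.35): continue
        x,y,w,h=st[i,:4]; sub=im[y-6:y+h+5,x-5:x+w+5].min(2); q=np.argwhere(sub>100)
        if len(q): 
            uv=q.mean(0)[::-1]+[x-5,y-6]; out.append((ray(C,uv,.044)[:2].round(4).tolist(),len(q),int(st[i,4]),uv.round(1).tolist()))
        else: out.append((P.round(3).tolist(),0,int(st[i,4])))
    return out
E
python3 - <<'E'
from h import *
C=cam('top')
im=C[0]
print(im[125,318],im[140,340],im[92,310],im[184,293],im[200,320],im[160,321])
for thr in(110,125,140):
  print(tray(C,(275,75,370,175),.064,thr)); print(tray(C,(150,108,255,210),.092,thr))
print(*vials(C),sep='\n')
print('dial',ray(C,(472.5,147),.069))
E
```

```text
[169 173 175] [63 65 66] [144 148 151] [147 145 142] [108 109 106] [107 109 105]
(array([0.62545413, 0.01136376]), (0.15928982198238373, 0.14119797945022583), 170.18401336669922)
(array([0.51328194, 0.31677023]), (0.159483402967453, 0.14012494683265686), 41.56057357788086)
(array([0.62512732, 0.0115466 ]), (0.15831315517425537, 0.14006082713603973), 170.12461853027344)
(array([0.51255411, 0.31692147]), (0.158595010638237, 0.13893288373947144), 41.560577392578125)
(array([0.62199485, 0.01306158]), (0.15138176083564758, 0.13809965550899506), 170.13473510742188)
(array([0.51291972, 0.31657892]), (0.15715739130973816, 0.13681545853614807), 41.47738265991211)
([0.466, 0.0841], 279, 25, [292.2, 181.5])
([0.4551, 0.028], 242, 24, [313.4, 185.9])
([0.4337, -0.1286], 297, 24, [372.9, 194.8])
([0.4368, -0.2043], 292, 25, [401.8, 194.1])
dial [ 0.55940665 -0.38376063  0.069     ]
```

```bash
cat >> h.py <<'E'
def go(x,y,z,yaw=None,n=1):
    o=env.get_obs();p=np.array(o['tool_pos']);r=np.array(o['tool_rot']);ps=r[2]
    if yaw is None: yaw=ps
    dz=-((yaw-ps+180)%360-180); Rt=R.from_euler('xyz',[180,0,yaw],degrees=True).as_matrix()
    d=Rt.T@(np.array([x,y,z])-p)*100
    print('p',p.round(4),'rot',r.round(2),'f',np.round(o['force'],1),'w',round(float(o['grip_width']),4),'t',round(float(o['time_s']),1))
    print('turn z total',round(dz,2),' shift(after turn) cm',d.round(2),'rows needed',int(np.ceil(max(np.linalg.norm(d)/4.0,1))), 'tilt fix', (R.from_euler('xyz',r,degrees=True).inv()*R.from_euler('xyz',[180,0,ps],degrees=True)).as_rotvec(degrees=True).round(2))
E
sed -i 's/sub>100/sub>125/' h.py
python3 - <<'E'
from h import *
C=cam('top');v=vials(C);print(*v,sep='\n')
go(*v[0][0],.15,170)
E
```

```text
([0.467, 0.0865], 15, 25, [291.3, 181.1])
([0.4623, 0.0254], 9, 24, [314.4, 183.2])
([0.4354, -0.1299], 17, 24, [373.4, 194.2])
([0.4375, -0.209], 12, 25, [403.6, 193.8])
p [0.1863 0.6224 0.1916] rot [-179.95    0.    163.34] f [ 0.2  0.2 -0.1] w 0.0868 t 0.2
turn z total -6.66  shift(after turn) cm [-36.95 -47.9    4.16] rows needed 16 tilt fix [-0.05  0.   -0.  ]
```

servo_tool(
  plan=[
    [0.46,[0,0,0],[0,0,-6.66]],
    [0.46,[-2.31,-2.99,0.2],[0,0,0]],
    [0.46,[-2.31,-2.99,0.2],[0,0,0]],
    [0.46,[-2.31,-2.99,0.2],[0,0,0]],
    [0.46,[-2.31,-2.99,0.2],[0,0,0]],
    [0.46,[-2.31,-2.99,0.2],[0,0,0]],
    [0.46,[-2.31,-2.99,0.2],[0,0,0]],
    [0.46,[-2.31,-2.99,0.2],[0,0,0]],
    [0.46,[-2.31,-2.99,0.2],[0,0,0]],
    [0.46,[-2.31,-2.99,0.2],[0,0,0]],
    [0.46,[-2.31,-2.99,0.2],[0,0,0]],
    [0.46,[-2.31,-2.99,0.2],[0,0,0]],
    [0.46,[-2.31,-2.99,0.2],[0,0,0]],
    [0.46,[-2.31,-2.99,0.2],[0,0,0]],
    [0.46,[-2.31,-2.99,0.2],[0,0,0]],
    [0.46,[0,0,0],[0,0,0]],
  ],
)

```text
time_s: 1.58
tool_pos: [0.4424, 0.1362, 0.1581]
tool_rot: [179.8, -0.1, 170.8]
force: [0.0, -0.5, 0.0]
grip_width: 0.0403
```

Run:
```python
from h import *
C=cam('top');v=vials(C);print(*v,sep='\n')
go(.467,.0865,.15,170)
W=cam('wrist');cv2.imwrite('pics/w1.png',W[0])
for q in v: print(proj(W,[*q[0][:2],.044]).round(0))
```

```text
([0.4629, 0.0257], 11, 24, [314.4, 183.0])
([0.4353, -0.1308], 22, 25, [373.8, 194.2])
([0.4375, -0.2085], 16, 30, [403.4, 193.8])
p [0.4409 0.1397 0.1581] rot [179.74  -0.19 170.96] f [-0.5 -0.1  1.2] w 0.0399 t 1.6
turn z total 0.96  shift(after turn) cm [-3.5  -4.78  0.81] rows needed 2 tilt fix [ 0.26 -0.19 -0.  ]
[208. 228.]
[ 45. 225.]
[-29. 239.]
```

servo_tool(
  plan=[
    [0.46,[-1.5,-2.5,0],[0,0,0.5]],
    [0.46,[-1.5,-2.3,0.3],[0,0,0.5]],
    [0.46,[0,0,0],[0,0,0]],
  ],
)

```text
time_s: 1.93
tool_pos: [0.461, 0.0946, 0.1547]
tool_rot: [179.6, -0.3, 170.7]
force: [0.2, -0.1, -0.5]
grip_width: 0.0399
```

Run:
```python
from h import *
W=cam('wrist');cv2.imwrite('pics/w2.png',W[0])
go(.467,.0865,.15,170)
for q in [(.467,.0865),(.4629,.0257)]: print(proj(W,[*q,.044]).round(0))
```

```text
p [0.4602 0.0974 0.1549] rot [179.48  -0.31 170.82] f [-0.3  0.3  0. ] w 0.0398 t 2.0
turn z total 0.82  shift(after turn) cm [-0.86 -0.95  0.49] rows needed 1 tilt fix [ 0.52 -0.31 -0.  ]
[311. 197.]
[247. 203.]
```

View pics/w2.png

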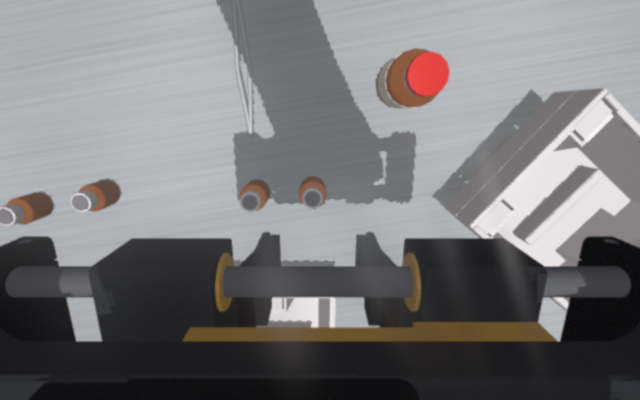

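Seen from the wrist, the caps of the two left vials are at (313,197) and (251,200). Both agree with the top-view projections to about 3 px. The nested pair is on the right and a bottle is at (425,72).

Run:
```python
from h import *
W=cam('wrist')
print(ray(W,(313,197),.044),ray(W,(251,200),.044))
for i in range(4): print(env.get_obs()['tool_pos'],env.get_obs()['tool_rot']); cam('wrist')
go(.467,.0865,.15,170)
```

```text
[0.46659687 0.09152158 0.044     ] [0.46000822 0.03290918 0.044     ]
[0.45972586 0.09891292 0.15494673] [179.44343031  -0.33639725 170.9421048 ]
[0.45954099 0.09956781 0.15498162] [179.43829248  -0.33380015 171.02410085]
[0.45948324 0.09974138 0.15497647] [179.44739875  -0.32957633 171.06548215]
[0.45953365 0.0996614  0.15501024] [179.45368617  -0.31882438 171.08099105]
p [0.4596 0.0994 0.155 ] rot [179.46  -0.31 171.07] f [ 0.1 -0.2  0.4] w 0.0398 t 2.2
turn z total 1.07  shift(after turn) cm [-0.95 -1.14  0.5 ] rows needed 1 tilt fix [ 0.54 -0.31 -0.  ]
```

servo_tool(
  plan=[
    [0.5,[-0.95,-1.0,1],[0.5,-0.3,1.0]],
    [0.5,[-0.1,-0.1,3],[0,0,0]],
    [0.5,[0,0,3],[0,0,0]],
    [0.5,[0,0,2],[0,0,0]],
    [0.5,[0,0,0],[0,0,0]],
    [0.5,[0,0,0],[0,0,0]],
  ],
)

```text
time_s: 2.73
tool_pos: [0.471, 0.088, 0.061]
tool_rot: [-180.0, 0.3, 170.2]
force: [0.8, -0.5, 0.4]
grip_width: 0.0431
```

Run:
```python
from h import *
W=cam('wrist');cv2.imwrite('pics/w3.png',W[0])
go(.467,.088,.006,170)
print(proj(W,[.467,.088,.044]))
```

```text
p [0.4708 0.088  0.0611] rot [-180.      0.3   170.25] f [-1.9 -0.  -0.3] w 0.0434 t 2.8
turn z total 0.25  shift(after turn) cm [ 0.37 -0.07  5.51] rows needed 2 tilt fix [-0.   0.3 -0. ]
[318.61203491 215.78995942]
```

View pics/w3.png

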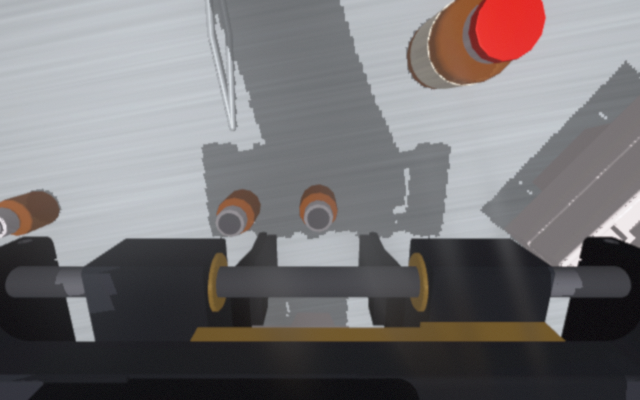

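The cap is at (318,215), which matches its projection at (318.6,215.8).

servo_tool(
  plan=[
    [0.5,[0.35,0,2.0],[0,0.3,0.2]],
    [0.5,[0,0,2.0],[0,0,0]],
    [0.5,[0,0,1.2],[0,0,0]],
    [0.5,[0,0,0.3],[0,0,0]],
    [0.2,[0,0,0],[0,0,0]],
    [0.2,[0,0,0],[0,0,0]],
    [0.2,[0,0,0],[0,0,0]],
    [0.2,[0,0,0],[0,0,0]],
  ],
  force=12,
)

```text
time_s: 3.45
tool_pos: [0.477, 0.0916, 0.0147]
tool_rot: [179.5, 0.9, 170.1]
force: [0.9, 0.1, -0.6]
grip_width: 0.0243
```

Run:
```python
from h import *
c=np.array([.6253,.0113]);e=np.array([np.cos(np.radians(170.2)),np.sin(np.radians(170.2))])
for s in(.025,-.025): print(s,c+s*e)
go(*(c-.025*e),.13,170)
```

```text
0.025 [0.6006648  0.01555524]
-0.025 [0.6499352  0.00704476]
p [0.477  0.0916 0.0147] rot [179.48   0.9  170.1 ] f [ 0.9  0.1 -0.6] w 0.0243 t 3.5
turn z total 0.1  shift(after turn) cm [-18.5   -5.32 -11.53] rows needed 6 tilt fix [0.52 0.9  0.  ]
```

servo_tool(
  plan=[
    [0.5,[0,0,0],[0,0,0]],
    [0.5,[0,0,0],[0,0,0]],
    [0.5,[0.5,-0.1,0],[0.5,0.9,0]],
    [0.5,[0.5,-0.1,0],[0,0,0]],
    [0.5,[0,0,0],[0,0,0]],
  ],
)

```text
time_s: 3.87
tool_pos: [0.4677, 0.0919, 0.017]
tool_rot: [179.9, 0.1, 170.1]
force: [0.3, -0.1, -0.5]
grip_width: 0.0419
```

Run:
```python
from h import *
go(.467,.088,.006,170)
W=cam('wrist');cv2.imwrite('pics/w4.png',W[0]);go(.467,.088,.006,170)
print(proj(W,[.467,.088,.044]))
```

```text
p [0.4677 0.0919 0.017 ] rot [1.7989e+02 1.1000e-01 1.7009e+02] f [ 0.3 -0.1 -0.5] w 0.0419 t 3.9
turn z total 0.09  shift(after turn) cm [ 0.  -0.4  1.1] rows needed 1 tilt fix [0.11 0.11 0.  ]
p [0.4683 0.0921 0.0171] rot [1.7987e+02 1.6000e-01 1.7010e+02] f [ 0.3 -0.4 -0.9] w 0.0428 t 3.9
turn z total 0.1  shift(after turn) cm [ 0.06 -0.42  1.11] rows needed 1 tilt fix [0.13 0.16 0.  ]
[312.73033838 248.06107769]
```

View pics/w4.png

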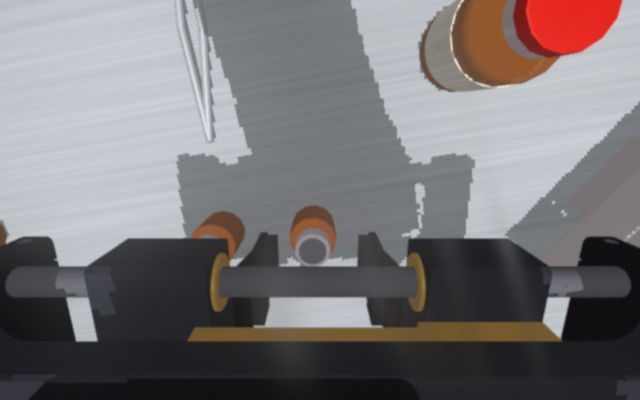

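The cap is at (313,249), as predicted, and the vial is unmoved between the fingertips.

servo_tool(
  plan=[
    [0.5,[0.1,-0.35,0.5],[0,0,0]],
    [0.5,[0.1,-0.1,0.6],[0,0,0]],
    [0.5,[0.1,0,0.3],[0,0,0]],
    [0.2,[0,0,0],[0,0,0]],
    [0.2,[0,0,0],[0,0,0]],
    [0.2,[0,0,0],[0,0,0]],
    [0.2,[0,0,0],[0,0,0]],
    [0.2,[0,0,0],[0,0,0]],
    [0.2,[0,0,0],[0,0,0]],
  ],
)

```text
time_s: 4.67
tool_pos: [0.4636, 0.0875, 0.0009]
tool_rot: [179.9, 0.1, 170.1]
force: [0.1, 0.5, -0.5]
grip_width: 0.0196
```

Run:
```python
from h import *
go(.6499,.007,.13,170)
```

```text
p [0.4636 0.0875 0.0009] rot [1.7991e+02 1.0000e-01 1.7010e+02] f [ 0.1  0.5 -0.5] w 0.0196 t 4.7
turn z total 0.1  shift(after turn) cm [-19.75  -4.69 -12.91] rows needed 7 tilt fix [0.09 0.1  0.  ]
```

Run:
```python
from h import *
W=cam('wrist');cv2.imwrite('pics/w5.png',W[0]);o=env.get_obs()
print(o['tool_pos'],o['grip_width'])
p=np.array(o['tool_pos']);print(proj(W,p),proj(W,p+[0,0,.019]),proj(W,[.467,.088,.044]))
print(*vials(cam('top')),sep='\n')
```

```text
[0.46357165 0.08751234 0.00090009] 0.019468998114034207
[319.71193172 230.41397523] [319.94648215 242.36202183] [322.45721857 267.44131569]
([0.4353, -0.1308], 22, 25, [373.8, 194.2])
([0.4375, -0.2085], 16, 26, [403.4, 193.8])
```

View pics/w5.png

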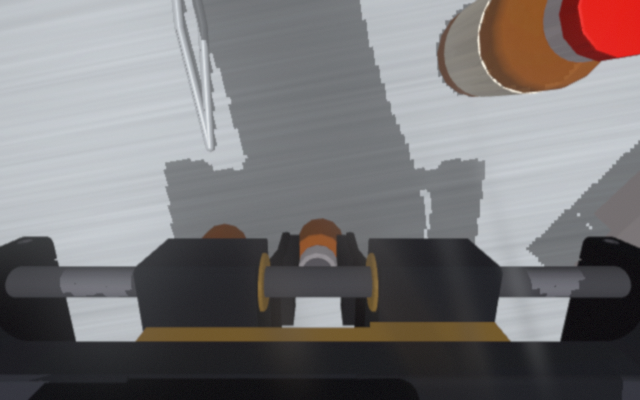

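The vial shows between the fingertips with its cap at (317,262), and the fingers appear to be against it. I'll lift a little and check.

servo_tool(
  plan=[
    [0.1,[0,0,0],[0,0,0]],
    [0.1,[0,0,0],[0,0,0]],
    [0.1,[0,0,-1],[0,0,0]],
    [0.1,[0,0,-2],[0,0,0]],
    [0.1,[0,0,-2],[0,0,0]],
    [0.1,[0,0,-2],[0,0,0]],
    [0.1,[0,0,0],[0,0,0]],
    [0.1,[0,0,0],[0,0,0]],
  ],
)

```text
time_s: 5.43
tool_pos: [0.4626, 0.0866, 0.076]
tool_rot: [180.0, 0.0, 170.0]
force: [0.1, -0.5, -2.1]
grip_width: 0.0194
```

Run:
```python
from h import *
W=cam('wrist');s=cam('side')
go(.6499,.007,.13,170)
a=W[0][180:400,160:480]
u=proj(s,[.467,.088,.05]).astype(int);print(u)
b=s[0][u[1]-70:u[1]+40,u[0]-80:u[0]+80]
cv2.imwrite('pics/m2.png',np.hstack([cv2.resize(a,(400,275)),cv2.resize(b,(400,275))]))
```

```text
p [0.4625 0.0865 0.0753] rot [-1.7998e+02  1.0000e-02  1.7004e+02] f [-0.6 -0.1 -1.3] w 0.0195 t 5.5
turn z total 0.04  shift(after turn) cm [-19.84  -4.57  -5.47] rows needed 6 tilt fix [-0.02  0.01 -0.  ]
[317 190]
```

View pics/m2.png

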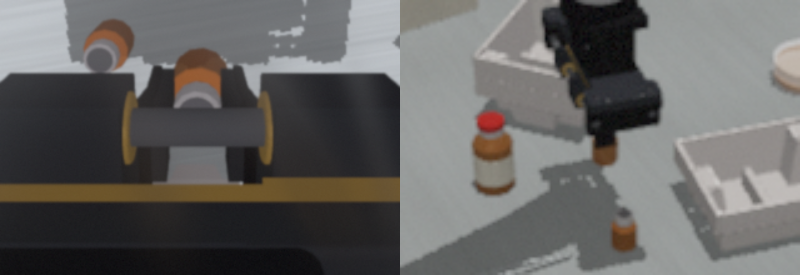

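Run:
```python
from h import *
s=cam('side')
for z in(.03,.05,.06,.075,.1): print(z,proj(s,[.4625,.0865,z]).round(1))
im=s[0].astype(int);m=(im[...,2]-im[...,0]>35);q=np.argwhere(m[165:200,300:335])+[165,300];print(q.min(0),q.max(0),len(q), q[q[:,0]==q[:,0].max()])
```

```text
0.03 [316.5 197.1]
0.05 [316.4 191.5]
0.06 [316.4 188.6]
0.075 [316.3 184.3]
0.1 [316.2 176.9]
[175 314] [185 322] 61 [[185 315]
 [185 316]
 [185 317]
 [185 318]
 [185 319]
 [185 320]
 [185 321]]
```

servo_tool(
  plan=[
    [0.1,[0,0,-3.5],[0,0,0]],
    [0.1,[-2.5,-0.6,-2.0],[0,0,0]],
    [0.1,[-3.6,-0.8,0],[0,0,0]],
    [0.1,[-3.6,-0.8,0],[0,0,0]],
    [0.1,[-3.6,-0.8,0],[0,0,0]],
    [0.1,[-3.6,-0.8,0],[0,0,0]],
    [0.1,[-2.5,-0.6,0],[0,0,0]],
    [0.1,[-0.6,-0.2,0],[0,0,0]],
    [0.1,[0,0,0],[0,0,0]],
    [0.1,[0,0,0],[0,0,0]],
  ],
)

```text
time_s: 6.42
tool_pos: [0.6498, 0.0047, 0.116]
tool_rot: [-179.4, -1.3, 170.5]
force: [-0.5, 0.3, -0.3]
grip_width: 0.0198
```

Run:
```python
from h import *
go(.6499,.007,.09,170)
W=cam('wrist');print(env.get_obs()['tool_pos'])
cv2.imwrite('pics/w6.png',W[0])
```

```text
p [0.6498 0.0047 0.116 ] rot [-179.37   -1.27  170.48] f [-0.5  0.3 -0.3] w 0.0198 t 6.4
turn z total 0.48  shift(after turn) cm [0.03 0.23 2.6 ] rows needed 1 tilt fix [-0.63 -1.27  0.01]
[0.64925107 0.00501277 0.11592839]
```

View pics/w6.png

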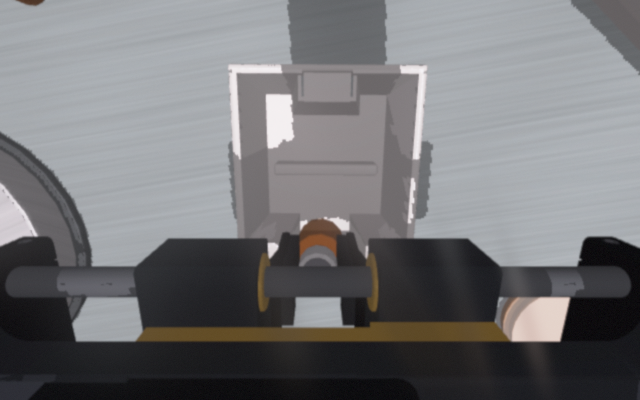

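The vial hangs over the far half of tray_a, between the two corner ledges. The divider is seen at (275–377,167).

servo_tool(
  plan=[
    [0.1,[0,0.2,1.5],[-0.6,-1.3,0.5]],
    [0.1,[0,0,2.5],[0,0,0]],
    [0.1,[0,0,2.5],[0,0,0]],
    [0.1,[0,0,0.5],[0,0,0]],
    [0.1,[0,0,0],[0,0,0]],
  ],
)

```text
time_s: 6.88
tool_pos: [0.6441, 0.0131, 0.0456]
tool_rot: [179.7, -0.1, 170.3]
force: [-0.2, 0.7, -0.4]
grip_width: 0.0193
```

Run:
```python
from h import *
W=cam('wrist');
go(.6499,.007,.007,170)
im=W[0];cv2.imwrite('pics/w7.png',im)
```

```text
p [0.6441 0.0133 0.0459] rot [ 1.7965e+02 -7.0000e-02  1.7029e+02] f [-1.3  0.9 -1.1] w 0.0193 t 6.9
turn z total 0.29  shift(after turn) cm [-0.68 -0.52  3.89] rows needed 1 tilt fix [ 0.35 -0.07 -0.  ]
```

servo_tool(
  plan=[
    [0.1,[-0.6,-0.5,0],[0,0,0]],
    [0.1,[-0.2,-0.1,1.0],[0,0,0]],
    [0.1,[0,0,1.0],[0,0,0]],
    [0.1,[0,0,0.2],[0,0,0]],
    [0.1,[0,0,0],[0,0,0]],
  ],
)

```text
time_s: 7.35
tool_pos: [0.6549, 0.0064, 0.0276]
tool_rot: [179.5, 0.4, 170.4]
force: [-0.2, 1.1, -0.2]
grip_width: 0.0195
```

Run:
```python
from h import *
go(.6499,.007,.007,170)
```

```text
p [0.6549 0.0064 0.0276] rot [179.48   0.37 170.37] f [-0.2  1.1 -0.2] w 0.0195 t 7.3
turn z total 0.37  shift(after turn) cm [ 0.5  -0.03  2.06] rows needed 1 tilt fix [0.52 0.37 0.  ]
```

servo_tool(
  plan=[
    [0.1,[0.3,0,0.8],[0.4,0.3,0.3]],
    [0.1,[0,0,0.8],[0,0,0]],
    [0.1,[0,0,0.3],[0,0,0]],
    [0.1,[0,0,0],[0,0,0]],
  ],
)

```text
time_s: 7.68
tool_pos: [0.6518, 0.0069, 0.0067]
tool_rot: [179.9, 0.0, 170.0]
force: [0.3, 0.1, -0.2]
grip_width: 0.0195
```

Run:
```python
from h import *
go(.6499,.007,.007,170)
```

```text
p [0.6518 0.0069 0.0067] rot [1.7993e+02 4.0000e-02 1.7002e+02] f [ 0.3  0.1 -0.2] w 0.0195 t 7.7
turn z total 0.02  shift(after turn) cm [ 0.19 -0.02 -0.03] rows needed 1 tilt fix [0.07 0.04 0.  ]
```

servo_tool(
  plan=[
    [0.1,[0,0,0.25],[0,0,0]],
    [0.1,[0,0,0],[0,0,0]],
    [0.45,[0,0,0],[0,0,0]],
    [0.45,[0,0,0],[0,0,0]],
    [0.45,[0,0,0],[0,0,0]],
    [0.45,[0,0,-1],[0,0,0]],
    [0.45,[0,0,-3],[0,0,0]],
    [0.45,[0,0,-4],[0,0,0]],
    [0.45,[0,0,-4],[0,0,0]],
    [0.45,[0,0,-1],[0,0,0]],
    [0.45,[3.7,-0.2,0],[0,0,0]],
    [0.45,[3.7,-0.2,0],[0,0,0]],
    [0.45,[3.7,-0.2,0],[0,0,0]],
    [0.45,[3.7,-0.2,0],[0,0,0]],
    [0.45,[3.2,-0.2,0],[0,0,0]],
    [0.45,[1.0,0,0],[0,0,0]],
    [0.45,[0,0,0],[0,0,0]],
    [0.45,[0,0,0],[0,0,0]],
  ],
)

```text
time_s: 9.18
tool_pos: [0.4581, 0.0285, 0.1449]
tool_rot: [179.9, 0.5, 169.9]
force: [-0.5, -0.1, 1.1]
grip_width: 0.0391
```

```bash
cat >> h.py <<'E'
def wv(W):
    # amber blobs in wrist view -> cap centre rays at z=.044 : cap = grey disc below amber
    im=W[0].astype(int); m=((im[...,2]-im[...,0]>50)&(im[...,1]>25)).astype(np.uint8)
    m[240:,:]=0
    n,l,st,ce=cv2.connectedComponentsWithStats(m)
    return [(ray(W,ce[i],.022)[:2].round(4).tolist(),int(st[i,4]),ce[i].round(0).tolist()) for i in range(1,n) if 60<st[i,4]<2500]
E
python3 - <<'E'
from h import *
W=cam('wrist');cv2.imwrite('pics/w8.png',W[0]);print(*wv(W),sep='\n')
print(*vials(cam('top')),sep='\n')
go(.461,.028,.06,170)
print(proj(W,[.461,.028,.044]))
E
```

```text
([0.4568, 0.0277], 153, [318.0, 184.0])
([0.4355, -0.1279], 215, [158.0, 190.0])
([0.4376, -0.2051], 239, [84.0, 205.0])
([0.4353, -0.1308], 22, 25, [373.8, 194.2])
([0.4375, -0.2085], 16, 30, [403.4, 193.8])
p [0.459  0.0281 0.1447] rot [179.93   0.48 169.84] f [-0.3  0.6  0.1] w 0.0389 t 9.3
turn z total -0.16  shift(after turn) cm [-0.2   0.03  8.47] rows needed 3 tilt fix [0.07 0.48 0.  ]
[318.83030762 193.72592608]
```

View pics/w8.png

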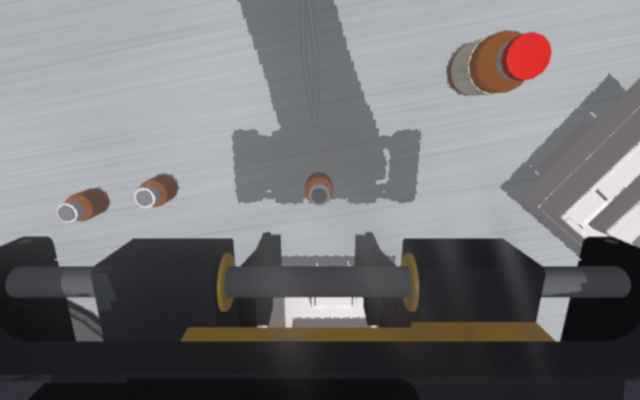

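The vial cap is at (319,194), as predicted. Vials 3 and 4 are at (150,195) and (75,210), and nothing has been knocked.

servo_tool(
  plan=[
    [0.48,[-0.1,0,2],[0,0.4,0]],
    [0.48,[0,0,3],[0,0,0]],
    [0.48,[0,0,3],[0,0,0]],
    [0.48,[0,0,1],[0,0,0]],
    [0.48,[0,0,0],[0,0,0]],
    [0.48,[0,0,0],[0,0,0]],
  ],
)

```text
time_s: 9.78
tool_pos: [0.4706, 0.0249, 0.0536]
tool_rot: [-179.9, 0.6, 169.5]
force: [-0.4, 0.2, 0.5]
grip_width: 0.0419
```

Run:
```python
from h import *
go(.461,.028,.003,170)
```

```text
p [0.4706 0.0249 0.0536] rot [-179.89    0.6   169.53] f [-0.4  0.2  0.5] w 0.0419 t 9.8
turn z total -0.47  shift(after turn) cm [1.   0.14 5.06] rows needed 2 tilt fix [-0.11  0.6  -0.  ]
```

servo_tool(
  plan=[
    [0.48,[0.9,0.1,0],[0,0.5,-0.4]],
    [0.48,[0.3,0,1.5],[0,0,0]],
    [0.48,[0.25,0,2],[0,0,0]],
    [0.48,[0.1,0,1],[0,0,0]],
    [0.48,[0,0,0],[0,0,0]],
  ],
)

```text
time_s: 10.2
tool_pos: [0.4605, 0.0292, 0.0122]
tool_rot: [180.0, 0.5, 169.9]
force: [-0.7, 0.1, 0.1]
grip_width: 0.0414
```

Run:
```python
from h import *
go(.461,.028,.003,170)
```

```text
p [0.4605 0.0292 0.0122] rot [179.98   0.48 169.94] f [-0.7  0.1  0.1] w 0.0414 t 10.2
turn z total -0.06  shift(after turn) cm [-0.07 -0.11  0.92] rows needed 1 tilt fix [0.02 0.48 0.  ]
```

servo_tool(
  plan=[
    [0.48,[0.1,-0.05,0.6],[0,0.3,0]],
    [0.48,[0.05,0,0.4],[0,0,0]],
    [0.1,[0,0,0],[0,0,0]],
    [0.1,[0,0,0],[0,0,0]],
    [0.1,[0,0,0],[0,0,0]],
    [0.1,[0,0,0],[0,0,0]],
    [0.1,[0,0,0],[0,0,0]],
    [0.1,[0,0,0],[0,0,0]],
    [0.1,[0,0,-1],[0,0,0]],
    [0.1,[0,0,-3.5],[0,0,0]],
    [0.1,[0,0,-4],[0,0,0]],
    [0.1,[0,0,-2.5],[0,0,0]],
    [0.1,[-3.3,0.25,0],[0,0,0]],
    [0.1,[-3.8,0.25,0],[0,0,0]],
    [0.1,[-3.8,0.25,0],[0,0,0]],
    [0.1,[-2.2,0.25,0],[0,0,0]],
    [0.1,[-0.5,0,0],[0,0,0]],
    [0.1,[0,0,0],[0,0,0]],
    [0.1,[0,0,0],[0,0,0]],
  ],
)

```text
time_s: 11.78
tool_pos: [0.6014, 0.0161, 0.1321]
tool_rot: [179.4, 0.8, 170.1]
force: [0.1, 1.2, -0.7]
grip_width: 0.0191
```

Run:
```python
from h import *
W=cam('wrist');cv2.imwrite('pics/w9.png',W[0])
go(.6007,.0155,.007,170)
print(W[0][225:262:6,320].tolist())
```

```text
p [0.601  0.0162 0.1321] rot [179.4    0.82 170.11] f [-0.1  0.3 -0.7] w 0.0192 t 11.8
turn z total 0.11  shift(after turn) cm [ 0.02 -0.08 12.51] rows needed 4 tilt fix [0.6  0.82 0.  ]
[[53, 76, 124], [49, 71, 118], [110, 107, 112], [129, 127, 131], [84, 79, 82], [83, 78, 81], [80, 75, 77]]
```

servo_tool(
  plan=[
    [0.1,[0.1,0,2],[0.5,0.8,0]],
    [0.1,[0.2,0,2.5],[0,0,0]],
    [0.1,[0.2,0,2.0],[0,0,0]],
    [0.1,[0,0,0.5],[0,0,0]],
    [0.1,[0,0,0],[0,0,0]],
  ],
)

```text
time_s: 12.25
tool_pos: [0.5906, 0.0194, 0.0624]
tool_rot: [179.6, -0.1, 170.2]
force: [-0.1, -0.9, -0.2]
grip_width: 0.0192
```

Run:
```python
from h import *
go(.6007,.0155,.007,170)
```

```text
p [0.5906 0.0194 0.0624] rot [ 1.7963e+02 -1.1000e-01  1.7017e+02] f [-0.1 -0.9 -0.2] w 0.0192 t 12.2
turn z total 0.17  shift(after turn) cm [-1.06 -0.2   5.54] rows needed 2 tilt fix [ 0.37 -0.11 -0.  ]
```

servo_tool(
  plan=[
    [0.1,[-0.9,-0.2,0],[0,0,0]],
    [0.1,[-0.1,0,1],[0,0,0]],
    [0.1,[0,0,1],[0,0,0]],
    [0.1,[0,0,0.5],[0,0,0]],
    [0.1,[0,0,0],[0,0,0]],
  ],
)

```text
time_s: 12.67
tool_pos: [0.6024, 0.0161, 0.0395]
tool_rot: [179.4, 0.2, 170.2]
force: [0.3, -1.1, -1.0]
grip_width: 0.0194
```

Run:
```python
from h import *
go(.6007,.0155,.006,170)
```

```text
p [0.6024 0.0161 0.0395] rot [1.7944e+02 1.6000e-01 1.7020e+02] f [ 0.3 -1.1 -1. ] w 0.0194 t 12.7
turn z total 0.2  shift(after turn) cm [ 0.16 -0.09  3.35] rows needed 1 tilt fix [0.56 0.16 0.  ]
```

servo_tool(
  plan=[
    [0.1,[0.1,-0.1,1.0],[0.3,0.1,0.2]],
    [0.1,[0.05,0,1.2],[0,0,0]],
    [0.1,[0,0,0.9],[0,0,0]],
    [0.1,[0,0,0.3],[0,0,0]],
    [0.1,[0,0,0],[0,0,0]],
  ],
)

```text
time_s: 13.08
tool_pos: [0.6036, 0.015, 0.0051]
tool_rot: [179.7, 0.3, 170.0]
force: [-2.9, 0.3, 4.8]
grip_width: 0.0191
```

Run:
```python
from h import *
go(.6007,.0155,.006,170)
```

```text
p [0.6036 0.015  0.0051] rot [179.7    0.32 169.96] f [-2.9  0.3  4.8] w 0.0191 t 13.1
turn z total -0.04  shift(after turn) cm [ 0.29 -0.01 -0.09] rows needed 1 tilt fix [0.3  0.32 0.  ]
```

servo_tool(
  plan=[
    [0.45,[0,0,0],[0,0,0]],
    [0.45,[0,0,0],[0,0,0]],
    [0.45,[0,0,0],[0,0,0]],
    [0.45,[0,0,-1],[0,0,0]],
    [0.45,[0,0,-3],[0,0,0]],
    [0.45,[0,0,-4],[0,0,0]],
    [0.45,[0,0,-4],[0,0,7.0]],
    [0.45,[0,0,-3],[0,0,7.0]],
    [0.45,[0,0,0],[0,0,7.0]],
    [0.45,[0,0,0],[0,0,7.0]],
    [0.45,[0,0,0],[0,0,7.0]],
    [0.45,[0,0,0],[0,0,3.5]],
    [0.45,[0,0,0],[0,0,0]],
  ],
)

```text
time_s: 14.17
tool_pos: [0.6013, 0.0139, 0.1648]
tool_rot: [179.6, -0.0, 130.1]
force: [0.2, 0.1, -0.4]
grip_width: 0.0388
```

Run:
```python
from h import *
C=cam('top');cv2.imwrite('pics/t2.png',C[0]);print(*vials(C),sep='\n')
print(tray(C,(150,108,255,210),.092,110))
print(env.get_obs()['qpos'].round(1))
go(.513,.3168,.16,131.5)
```

```text
([0.4351, -0.1305], 23, 26, [373.7, 194.3])
([0.4347, -0.208], 22, 30, [403.2, 194.9])
(array([0.51677281, 0.31452811]), (0.269455224275589, 0.2664242684841156), 91.79367542266846)
[-37.1  15.2  39.8  94.1 -10.4  74.1  44.9]
p [0.6013 0.0138 0.1648] rot [ 1.7963e+02 -3.0000e-02  1.3028e+02] f [-0.6 -0.1  0.1] w 0.0394 t 14.2
turn z total -1.22  shift(after turn) cm [28.54 13.46  0.48] rows needed 8 tilt fix [ 0.37 -0.03 -0.  ]
```

servo_tool(
  plan=[
    [0.5,[3.0,1.4,0],[0,0,-1.2]],
    [0.5,[3.3,1.55,0],[0,0,0]],
    [0.5,[3.3,1.55,0],[0,0,0]],
    [0.5,[3.3,1.55,0],[0,0,0]],
    [0.5,[3.3,1.55,0],[0,0,0]],
    [0.5,[3.3,1.55,0],[0,0,0]],
    [0.5,[3.3,1.55,0],[0,0,0]],
    [0.5,[3.3,1.55,0],[0,0,0]],
    [0.5,[2.0,0.9,0],[0,0,0]],
    [0.5,[0.5,0.2,0],[0,0,0]],
    [0.5,[0,0,0],[0,0,0]],
    [0.5,[0,0,0],[0,0,0]],
  ],
)

```text
time_s: 15.22
tool_pos: [0.5059, 0.3237, 0.1652]
tool_rot: [179.8, 0.2, 132.6]
force: [-0.0, 0.6, -0.3]
grip_width: 0.0435
```

Run:
```python
from h import *
W=cam('wrist');cv2.imwrite('pics/w10.png',W[0])
print(env.get_obs()['qpos'].round(1))
go(.513,.3168,.16,131.5)
c=np.array([.513,.3168]);e=np.array([np.cos(np.radians(41.5)),np.sin(np.radians(41.5))]);f=np.array([-e[1],e[0]])
for s in(-.045,0,.045): print(proj(W,[*(c+s*f),.054]).round(0))
```

```text
[-59.9  13.8  29.1  93.9  -6.8  73.8  12.9]
p [0.5062 0.323  0.1652] rot [1.7976e+02 1.7000e-01 1.3248e+02] f [ 0.   0.5 -0.4] w 0.0433 t 15.3
turn z total 0.98  shift(after turn) cm [-0.91  0.1   0.52] rows needed 1 tilt fix [0.24 0.17 0.  ]
[318. 242.]
[319. 198.]
[320. 150.]
```

View pics/w10.png

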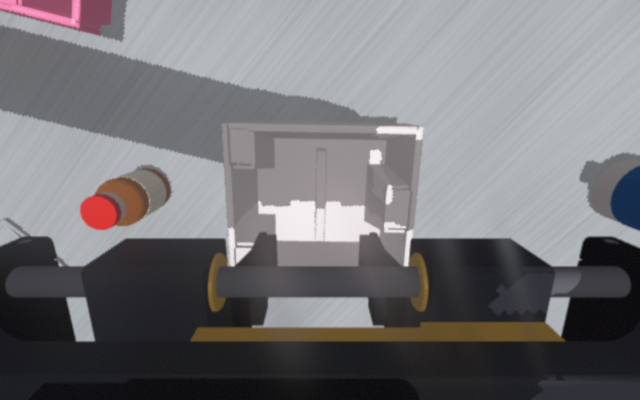

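The divider runs at x=321 px from about y=150 to 242, as predicted (319–320), centred between the fingers.

servo_tool(
  plan=[
    [0.45,[-0.8,0.1,1],[0.2,0.1,1.0]],
    [0.45,[0,0,3],[0,0,0]],
    [0.45,[0,0,3],[0,0,0]],
    [0.45,[0,0,1],[0,0,0]],
    [0.45,[0,0,0],[0,0,0]],
  ],
)

```text
time_s: 15.68
tool_pos: [0.5213, 0.3049, 0.0836]
tool_rot: [179.7, 0.3, 130.4]
force: [-1.2, 0.8, 0.2]
grip_width: 0.0395
```

Run:
```python
from h import *
go(.513,.3168,.037,131.5)
```

```text
p [0.5213 0.3049 0.0836] rot [179.75   0.34 130.39] f [-1.2  0.8  0.2] w 0.0395 t 15.7
turn z total -1.11  shift(after turn) cm [1.44 0.17 4.66] rows needed 2 tilt fix [0.25 0.34 0.  ]
```

servo_tool(
  plan=[
    [0.45,[1.3,0.15,0],[0.2,0.2,-1.0]],
    [0.45,[0.1,0,1.5],[0,0,0]],
    [0.45,[0.1,0,1.8],[0,0,0]],
    [0.45,[0,0,0.6],[0,0,0]],
    [0.45,[0,0,0],[0,0,0]],
  ],
)

```text
time_s: 16.1
tool_pos: [0.5167, 0.317, 0.0489]
tool_rot: [179.6, 0.1, 131.2]
force: [-0.2, 1.3, -0.6]
grip_width: 0.0392
```

Run:
```python
from h import *
go(.513,.3168,.037,131.5)
```

```text
p [0.5167 0.317  0.0489] rot [1.7962e+02 1.4000e-01 1.3117e+02] f [-0.2  1.3 -0.6] w 0.0392 t 16.1
turn z total -0.33  shift(after turn) cm [ 0.23 -0.29  1.19] rows needed 1 tilt fix [0.38 0.14 0.  ]
```

servo_tool(
  plan=[
    [0.45,[0.2,-0.2,0.6],[0.3,0.1,-0.3]],
    [0.45,[0,0,0.6],[0,0,0]],
    [0.0,[0,0,0],[0,0,0]],
    [0.0,[0,0,0],[0,0,0]],
    [0.0,[0,0,0],[0,0,0]],
    [0.0,[0,0,0],[0,0,0]],
    [0.0,[0,0,0],[0,0,0]],
    [0.0,[0,0,0],[0,0,0]],
    [0.0,[0,0,0],[0,0,0]],
    [0.0,[0,0,0],[0,0,0]],
  ],
  force=35,
)

```text
time_s: 16.93
tool_pos: [0.5167, 0.32, 0.0418]
tool_rot: [179.5, 0.0, 131.6]
force: [0.2, 0.1, -0.0]
grip_width: 0.0012
```

Run:
```python
from h import *
go(.513,.3168,.037,131.5)
```

```text
p [0.5167 0.32   0.0418] rot [1.7947e+02 2.0000e-02 1.3156e+02] f [ 0.2  0.1 -0. ] w 0.0012 t 16.9
turn z total 0.06  shift(after turn) cm [ 0.01 -0.49  0.48] rows needed 1 tilt fix [0.53 0.02 0.  ]
```

servo_tool(
  plan=[
    [0.0,[0,0,-0.5],[0,0,0]],
    [0.0,[0,0,-1.5],[0,0,0]],
    [0.0,[0,0,-2],[0,0,0]],
    [0.0,[0,0,-2],[0,0,0]],
    [0.0,[0,0,-2],[0,0,0]],
    [0.0,[0,0,0],[0,0,0]],
    [0.0,[0,0,0],[0,0,0]],
  ],
)

```text
time_s: 17.52
tool_pos: [0.5153, 0.3186, 0.1256]
tool_rot: [179.6, 0.0, 131.5]
force: [-0.1, 0.2, -0.4]
grip_width: 0.0005
```

Run:
```python
from h import *
W=cam('wrist');s=cam('side')
go(.513,.3168,.037,131.5)
cv2.imwrite('pics/m3.png',np.hstack([cv2.resize(W[0][60:360,100:540],(400,273)),cv2.resize(s[0][60:240,200:464],(400,273))]))
```

```text
p [0.5153 0.3184 0.125 ] rot [1.7967e+02 3.0000e-02 1.3151e+02] f [-0.4  0.  -0.5] w 0.0005 t 17.6
turn z total 0.01  shift(after turn) cm [ 0.04 -0.28  8.8 ] rows needed 3 tilt fix [0.33 0.03 0.  ]
```

View pics/m3.png

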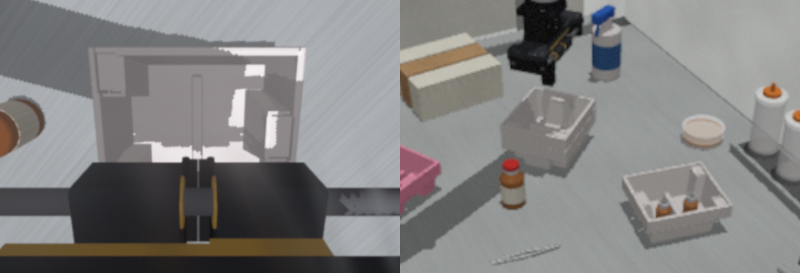

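The tray stayed behind: the wrist view shows the divider at (197,75–160) still in the tray, with the shut fingers above it. Both vials stand in tray_a. I'll measure the real fingertip height from the side view.

Run:
```python
from h import *
s=cam('side');o=env.get_obs();p=np.array(o['tool_pos']);print(p)
for d in(0,.01,.02,.03,.04): print(d,proj(s,p+[0,0,d]).round(1))
g=s[0][90:135,285:312].max(2);print(g[::2,::3])
W=cam('wrist');
for d in(0,.01,.02,.03,.04): print(d,proj(W,p+[0,0,d]).round(1))
```

```text
[0.51481513 0.31808564 0.12425137]
0 [297.6 124.5]
0.01 [297.5 121.6]
0.02 [297.4 118.7]
0.03 [297.2 115.7]
0.04 [297.1 112.7]
[[ 32  33  32  51  38  64  42  40  76]
 [ 29  35  50  54  33  75  43  36  60]
 [ 37  48  52  50  44  69  48  31 123]
 [ 42  51  53  73  34  88  86  41 156]
 [ 29  32  30  41  36  67  77 119 154]
 [ 19  23  29  31  69  48 103 154 155]
 [ 16  13  16  10  43  23 141 156 155]
 [ 24  20  11  33  15  22 140 155 155]
 [ 17  19  21  43  18  19 155 155 156]
 [115  54  13  15  25  17 156 153 155]
 [156 154 147  21  16  22 157 154 155]
 [154 155 153  16  21  22 140 156 155]
 [152 152 154  13  17  23 147 156 156]
 [153 153 153 114  78  68 154 156 154]
 [152 170 163 155 141 150 155 155 154]
 [172 131 134 134 126 125 134 143 151]
 [158 132 139 133 125 126 123 123 127]
 [130 131 138 126 125 162 158 145 123]
 [131 131 138 127 126 135 141 166 122]
 [118 131 139 126 127 137 135 130 125]
 [115 132 137 127 127 139 138 139 127]
 [113 132 137 128 131 140 140 137 126]
 [113 122 135 127 133 138 139 138 127]]
0 [318.7 229.3]
0.01 [318.8 235.3]
0.02 [319.  241.8]
0.03 [319.1 249.1]
0.04 [319.3 257.3]
```

The true fingertips end about 29 mm above the reported TCP, which fits the cap grip on the vials (19.5 mm wide). I'll use this offset from now on, going lower and watching the force.

servo_tool(
  plan=[
    [0.45,[0,0,0],[0,0,0]],
    [0.45,[0,0,0],[0,0,0]],
    [0.45,[0,-0.15,2],[0.3,0,0]],
    [0.45,[0.2,0,3],[0,0,0]],
    [0.45,[0.2,0,2.5],[0,0,0]],
    [0.45,[0.1,0,1],[0,0,0]],
    [0.45,[0,0,0],[0,0,0]],
    [0.45,[0,0,0],[0,0,0]],
  ],
)

```text
time_s: 18.38
tool_pos: [0.5083, 0.3193, 0.0324]
tool_rot: [-179.6, 0.1, 131.5]
force: [0.4, 0.4, 0.5]
grip_width: 0.0379
```

Run:
```python
from h import *
go(.513,.3168,.02,131.5)
```

```text
p [0.5083 0.3193 0.0324] rot [-1.7958e+02  6.0000e-02  1.3150e+02] f [0.4 0.4 0.5] w 0.0379 t 18.4
turn z total 0.0  shift(after turn) cm [-0.5   0.19  1.24] rows needed 1 tilt fix [-0.42  0.06 -0.  ]
```

servo_tool(
  plan=[
    [0.45,[-0.3,0.15,0.4],[-0.3,0,0]],
    [0.45,[0,0,0.5],[0,0,0]],
    [0.45,[0,0,0.5],[0,0,0]],
    [0.45,[0,0,0.2],[0,0,0]],
    [0.45,[0,0,0],[0,0,0]],
  ],
)

```text
time_s: 18.8
tool_pos: [0.5149, 0.3193, 0.0194]
tool_rot: [179.7, 0.1, 131.5]
force: [-0.3, 0.1, -0.4]
grip_width: 0.0389
```

Run:
```python
from h import *
go(.513,.3168,.008,131.5)
```

```text
p [0.5149 0.3193 0.0194] rot [1.7969e+02 8.0000e-02 1.3148e+02] f [-0.3  0.1 -0.4] w 0.0389 t 18.8
turn z total -0.02  shift(after turn) cm [-0.06 -0.31  1.14] rows needed 1 tilt fix [0.31 0.08 0.  ]
```

servo_tool(
  plan=[
    [0.45,[0,-0.2,0.3],[0.2,0,0]],
    [0.45,[0,0,0.4],[0,0,0]],
    [0.45,[0,0,0.4],[0,0,0]],
    [0.45,[0,0,0.1],[0,0,0]],
    [0.45,[0,0,0],[0,0,0]],
  ],
)

```text
time_s: 19.22
tool_pos: [0.514, 0.3184, 0.0072]
tool_rot: [179.8, 0.1, 131.5]
force: [-0.7, 0.1, -0.4]
grip_width: 0.0393
```

Run:
```python
from h import *
go(.513,.3168,.008,131.5)
```

```text
p [0.514  0.3184 0.0072] rot [1.7980e+02 8.0000e-02 1.3147e+02] f [-0.7  0.1 -0.4] w 0.0393 t 19.2
turn z total -0.03  shift(after turn) cm [-0.05 -0.18 -0.08] rows needed 1 tilt fix [0.2  0.08 0.  ]
```

No contact at this depth, so I'll close and lift a little.

servo_tool(
  plan=[
    [0.45,[0,-0.15,0],[0,0,0]],
    [0,[0,0,0],[0,0,0]],
    [0,[0,0,0],[0,0,0]],
    [0,[0,0,0],[0,0,0]],
    [0,[0,0,0],[0,0,0]],
    [0,[0,0,0],[0,0,0]],
    [0,[0,0,0],[0,0,0]],
    [0,[0,0,0],[0,0,0]],
    [0,[0,0,0],[0,0,0]],
    [0,[0,0,0],[0,0,0]],
  ],
)

```text
time_s: 20.05
tool_pos: [0.5131, 0.3177, 0.0075]
tool_rot: [179.7, 0.1, 131.5]
force: [0.5, 1.1, -0.5]
grip_width: 0.0096
```

Run:
```python
from h import *
go(.513,.3168,.2,131.5)
```

```text
p [0.5131 0.3177 0.0075] rot [1.7975e+02 9.0000e-02 1.3149e+02] f [ 0.5  1.1 -0.5] w 0.0096 t 20.1
turn z total -0.01  shift(after turn) cm [ -0.06  -0.07 -19.25] rows needed 5 tilt fix [0.25 0.09 0.  ]
```

servo_tool(
  plan=[
    [0,[0,0,-1],[0,0,0]],
    [0,[0,0,-2],[0,0,0]],
    [0,[0,0,-3],[0,0,0]],
    [0,[0,0,-3.5],[0,0,0]],
    [0,[0,0,-3.5],[0,0,0]],
    [0,[0,0,-3],[0,0,0]],
    [0,[0,0,-1],[0,0,5]],
    [0,[0,0,0],[0,0,7]],
    [0,[0,0,0],[0,0,7]],
    [0,[0,0,0],[0,0,7]],
    [0,[0,0,0],[0,0,7]],
    [0,[0,0,0],[0,0,7]],
    [0,[0,0,0],[0,0,7]],
    [0,[0,0,0],[0,0,4]],
    [0,[0,0,0],[0,0,0]],
    [0,[0,0,0],[0,0,0]],
  ],
)

```text
time_s: 21.38
tool_pos: [0.5077, 0.3118, 0.1918]
tool_rot: [-179.8, 0.2, 78.8]
force: [-0.5, -0.9, -2.8]
grip_width: 0.01
```

Run:
```python
from h import *
print(env.get_obs()['qpos'].round(1))
go(.6253,.0113,.16,80.2)
W=cam('wrist');cv2.imwrite('pics/w11.png',W[0])
C=cam('top');cv2.imwrite('pics/t3.png',C[0]);print(vials(C));print(tray(C,(275,75,370,175),.064,115))
```

```text
[-64.9  13.4  36.3  92.2  -8.1  77.3 -38.7]
p [0.5077 0.3118 0.1918] rot [-179.8     0.19   78.8 ] f [-0.5 -0.9 -2.8] w 0.01 t 21.4
turn z total -1.4  shift(after turn) cm [-27.61  16.7    3.18] rows needed 9 tilt fix [-0.2   0.19 -0.  ]
[([0.6498, 0.0051], 238, 28, [323.2, 114.2]), ([0.5943, 0.0128], 195, 25, [320.0, 134.3]), ([0.4307, -0.1253], 38, 28, [371.7, 195.9]), ([0.431, -0.2028], 35, 31, [401.2, 196.2])]
(array([0.61718959, 0.00825386]), (0.2674000859260559, 0.2504187524318695), 0.681661069393158)
```

servo_tool(
  plan=[
    [0,[-2.5,1.5,0],[0,0,-1.4]],
    [0,[-3.3,2.0,0.3],[0,0,0]],
    [0,[-3.3,2.0,0.3],[0,0,0]],
    [0,[-3.3,2.0,0.3],[0,0,0]],
    [0,[-3.3,2.0,0.3],[0,0,0]],
    [0,[-3.3,2.0,0.3],[0,0,0]],
    [0,[-3.3,2.0,0.3],[0,0,0]],
    [0,[-3.0,1.8,0],[0,0,0]],
    [0,[-1.8,1.0,0],[0,0,0]],
    [0,[-0.5,0.3,0],[0,0,0]],
    [0,[0,0,0],[0,0,0]],
    [0,[0,0,0],[0,0,0]],
  ],
)

```text
time_s: 22.48
tool_pos: [0.6296, 0.0049, 0.1717]
tool_rot: [-179.7, 0.1, 81.9]
force: [0.2, 0.5, -1.6]
grip_width: 0.0097
```

Run:
```python
from h import *
C0=cam('top');C=(cv2.imread('pics/t3.png'),)+C0[1:]
for t in(125,132,140):print(tray(C,(275,75,370,175),.064,t))
go(.6253,.0113,.12,80.2)
```

```text
(array([0.62580204, 0.01130357]), (0.16010095179080963, 0.14119797945022583), 170.18401336669922)
(array([0.62534916, 0.01167392]), (0.15876756608486176, 0.14062249660491943), 170.18401336669922)
(array([0.62517089, 0.01144045]), (0.1584932506084442, 0.14010559022426605), 170.18131256103516)
p [0.6295 0.0056 0.1717] rot [-1.7967e+02  4.0000e-02  8.1930e+01] f [-0.2  0.9 -1.9] w 0.0097 t 22.5
turn z total 1.73  shift(after turn) cm [ 0.49 -0.51  5.17] rows needed 2 tilt fix [-0.33  0.04 -0.  ]
```

servo_tool(
  plan=[
    [0,[0.4,-0.4,2],[-0.3,0,1.7]],
    [0,[0,0,3],[0,0,0]],
    [0,[0,0,2],[0,0,0]],
    [0,[0,0,0],[0,0,0]],
    [0,[0,0,0],[0,0,0]],
  ],
)

```text
time_s: 22.95
tool_pos: [0.6259, 0.0243, 0.1015]
tool_rot: [180.0, -0.4, 81.2]
force: [0.3, -0.9, -1.1]
grip_width: 0.0094
```

Run:
```python
from h import *
go(.6253,.0113,.055,80.2)
```

```text
p [0.6259 0.0243 0.1015] rot [179.96  -0.43  81.16] f [ 0.3 -0.9 -1.1] w 0.0094 t 22.9
turn z total 0.96  shift(after turn) cm [-1.29  0.16  4.65] rows needed 2 tilt fix [ 0.04 -0.43 -0.  ]
```

servo_tool(
  plan=[
    [0,[-1.1,0.15,1],[0,-0.4,0.9]],
    [0,[-0.1,0,1.5],[0,0,0]],
    [0,[0,0,0.8],[0,0,0]],
    [0,[0,0,0],[0,0,0]],
    [0,[0,0,0],[0,0,0]],
  ],
)

```text
time_s: 23.37
tool_pos: [0.6283, 0.0154, 0.0711]
tool_rot: [179.6, -0.2, 80.5]
force: [0.8, -0.1, -1.0]
grip_width: 0.0097
```

Run:
```python
from h import *
go(.6253,.0113,.0385,80.2)
```

```text
p [0.6283 0.0154 0.0711] rot [ 1.7963e+02 -1.6000e-01  8.0540e+01] f [ 0.8 -0.1 -1. ] w 0.0097 t 23.4
turn z total 0.34  shift(after turn) cm [-0.45 -0.23  3.26] rows needed 1 tilt fix [ 0.37 -0.16 -0.  ]
```

servo_tool(
  plan=[
    [0,[-0.4,-0.2,0.5],[0.3,-0.1,0.3]],
    [0,[0,0,0.8],[0,0,0]],
    [0,[0,0,0.5],[0,0,0]],
    [0,[0,0,0],[0,0,0]],
    [0,[0,0,0],[0,0,0]],
  ],
)

```text
time_s: 23.78
tool_pos: [0.6274, 0.0107, 0.054]
tool_rot: [179.7, -0.1, 80.2]
force: [1.0, -0.4, -2.2]
grip_width: 0.0095
```

Run:
```python
from h import *
go(.6253,.0113,.0385,80.2)
```

```text
p [0.6274 0.0107 0.054 ] rot [ 1.7974e+02 -1.1000e-01  8.0160e+01] f [ 1.  -0.4 -2.2] w 0.0095 t 23.8
turn z total -0.04  shift(after turn) cm [ 0.02 -0.22  1.55] rows needed 1 tilt fix [ 0.26 -0.11 -0.  ]
```

Within 2 mm, so I'll lower it to contact.

servo_tool(
  plan=[
    [0,[0,-0.2,0.4],[0.2,0,0]],
    [0,[0,0,0.5],[0,0,0]],
    [0,[0,0,0.4],[0,0,0]],
    [0,[0,0,0.3],[0,0,0]],
    [0,[0,0,0.2],[0,0,0]],
    [0,[0,0,0.1],[0,0,0]],
  ],
)

```text
time_s: 24.28
tool_pos: [0.6263, 0.0113, 0.0385]
tool_rot: [179.9, -0.3, 80.2]
force: [-2.1, 0.0, 0.2]
grip_width: 0.0095
```

Run:
```python
from h import *
go(.6253,.0113,.0385,80.2)
```

```text
p [0.6263 0.0113 0.0385] rot [179.93  -0.26  80.18] f [-2.1  0.   0.2] w 0.0095 t 24.3
turn z total -0.02  shift(after turn) cm [-0.02 -0.09  0.  ] rows needed 1 tilt fix [ 0.07 -0.26 -0.  ]
```

servo_tool(
  plan=[
    [0.35,[0,0,0],[0,0,0]],
    [0.35,[0,0,0],[0,0,0]],
    [0.35,[0,0,0],[0,0,0]],
    [0.35,[0,0,-1.5],[0,0,0]],
    [0.35,[0,0,-3.5],[0,0,0]],
    [0.35,[0,0,-4],[0,0,0]],
    [0.35,[0,0,-4],[0,0,-5]],
    [0.35,[0,0,-1],[0,0,-7]],
    [0.35,[-2.5,-2,0],[0,0,-7]],
    [0.35,[0,-3,0],[0,0,-7]],
    [0.35,[0,-3,0],[0,0,-7]],
    [0.35,[0,-3,0],[0,0,-7]],
    [0.35,[0,-3,0],[0,0,-7]],
    [0.35,[0,-3,0],[0,0,-7]],
    [0.35,[0,0,0],[0,0,-7]],
    [0.35,[0,0,0],[0,0,-7]],
    [0.35,[0,0,0],[0,0,-7]],
    [0.35,[0,0,0],[0,0,-7]],
    [0.35,[0,0,0],[0,0,0]],
  ],
)

```text
time_s: 25.87
tool_pos: [0.4689, -0.0831, 0.1985]
tool_rot: [179.2, 1.0, 163.9]
force: [0.5, -0.4, -1.0]
grip_width: 0.0306
```

Run:
```python
from h import *
C=cam('top');cv2.imwrite('pics/t4.png',C[0]);print(vials(C))
for t in(125,132):print(tray(C,(268,65,370,175),.123,t), tray(C,(150,108,255,210),.064,t))
print(env.get_obs()['qpos'].round(1))
go(.4345,-.129,.15,170)
W=cam('wrist');print(wv(W));cv2.imwrite('pics/w12.png',W[0])
```

```text
[]
(array([0.62558544, 0.00955697]), (0.15912801027297974, 0.14068973064422607), 170.0762481689453) (array([0.5121159 , 0.31567103]), (0.15907473862171173, 0.13999927043914795), 41.46480178833008)
(array([0.62531698, 0.00939874]), (0.15865838527679443, 0.14025142788887024), 170.11112213134766) (array([0.51187825, 0.31552714]), (0.1585158407688141, 0.1398991048336029), 41.46526336669922)
[-39.6  -7.7  43.8 108.5   4.9  75.9  76.4]
p [ 0.469  -0.0831  0.1985] rot [179.19   1.04 163.59] f [-0.1 -0.3  0.7] w 0.0304 t 25.9
turn z total -6.41  shift(after turn) cm [ 2.6  -5.12  4.85] rows needed 2 tilt fix [0.81 1.04 0.01]
[([0.3863, 0.2165], 1060, [580.0, 11.0]), ([0.358, -0.3611], 2038, [45.0, 148.0]), ([0.4334, -0.1269], 140, [270.0, 153.0]), ([0.4365, -0.2029], 143, [207.0, 175.0])]
```

tray_b is stacked on tray_a within 2 mm, and its rim is the right size at 123 mm. Both remaining vials are in place.

servo_tool(
  plan=[
    [0.48,[0,0,0],[0.5,0.5,-6.4]],
    [0.48,[1.5,-2.8,1],[0,0,0]],
    [0.48,[1.0,-2.3,2],[0,0,0]],
    [0.48,[0.3,0,3],[0,0,0]],
    [0.48,[0.3,0,1],[0,0,0]],
    [0.48,[0,0,0],[0,0,0]],
    [0.48,[0,0,0],[0,0,0]],
  ],
)

```text
time_s: 26.55
tool_pos: [0.432, -0.1283, 0.1289]
tool_rot: [179.8, 0.9, 169.2]
force: [-0.3, 0.3, 0.7]
grip_width: 0.0416
```

Run:
```python
from h import *
go(.4345,-.129,.06,170)
W=cam('wrist');print(wv(W));cv2.imwrite('pics/w13.png',W[0])
print(proj(W,[.4345,-.129,.044]))
```

```text
p [ 0.432  -0.1283  0.1289] rot [179.79   0.85 169.16] f [-0.3  0.3  0.7] w 0.0416 t 26.6
turn z total -0.84  shift(after turn) cm [-0.26 -0.02  6.89] rows needed 2 tilt fix [0.21 0.85 0.  ]
[([0.4309, -0.131], 181, [316.0, 188.0]), ([0.4347, -0.2041], 204, [240.0, 206.0])]
[318.60788471 197.35016842]
```

servo_tool(
  plan=[
    [0.48,[0,-0.1,2],[0.2,0.8,-0.8]],
    [0.48,[0.3,0,2.5],[0,0,0]],
    [0.48,[0.3,0,2],[0,0,0]],
    [0.48,[0.2,0,1],[0,0,0]],
    [0.48,[0,0,0],[0,0,0]],
  ],
)

```text
time_s: 27.02
tool_pos: [0.4341, -0.126, 0.0591]
tool_rot: [179.9, 0.8, 170.2]
force: [-0.5, -0.1, 0.9]
grip_width: 0.0419
```

Run:
```python
from h import *
go(.4345,-.130,.003,170)
```

```text
p [ 0.4341 -0.126   0.0591] rot [179.93   0.85 170.19] f [-0.5 -0.1  0.9] w 0.0419 t 27.0
turn z total 0.19  shift(after turn) cm [-0.11 -0.38  5.61] rows needed 2 tilt fix [0.07 0.85 0.  ]
```

servo_tool(
  plan=[
    [0.48,[0,-0.35,1],[0,0.4,0.2]],
    [0.48,[0.2,0,1.8],[0,0,0]],
    [0.48,[0.2,0,1.8],[0,0,0]],
    [0.48,[0.1,0,1],[0,0,0]],
    [0.48,[0,0,0],[0,0,0]],
  ],
)

```text
time_s: 27.43
tool_pos: [0.4377, -0.1273, 0.0081]
tool_rot: [179.8, 1.1, 170.2]
force: [-0.2, 0.3, -0.1]
grip_width: 0.0419
```

Run:
```python
from h import *
go(.4345,-.130,.001,170)
```

```text
p [ 0.4377 -0.1273  0.0081] rot [179.82   1.06 170.2 ] f [-0.2  0.3 -0.1] w 0.0419 t 27.4
turn z total 0.2  shift(after turn) cm [ 0.27 -0.32  0.71] rows needed 1 tilt fix [0.18 1.06 0.  ]
```

servo_tool(
  plan=[
    [0.48,[0.2,-0.25,0.6],[0.1,0.8,0]],
    [0.1,[0,0,0],[0,0,0]],
    [0.1,[0,0,0],[0,0,0]],
    [0.1,[0,0,0],[0,0,0]],
    [0.1,[0,0,0],[0,0,0]],
    [0.1,[0,0,0],[0,0,0]],
    [0.1,[0,0,0],[0,0,0]],
  ],
  force=15,
)

```text
time_s: 28.02
tool_pos: [0.4414, -0.1289, 0.0079]
tool_rot: [179.8, 0.7, 170.3]
force: [0.3, -0.1, 0.4]
grip_width: 0.019
```

servo_tool(
  plan=[
    [0.1,[0,0,-1.5],[0,0,0]],
    [0.1,[0,0,-3.5],[0,0,0]],
    [0.1,[0,0,-4],[0,0,0]],
    [0.1,[0,0,-4],[0,0,0]],
    [0.1,[0,0,-3.5],[0,0,0]],
    [0.1,[-2.7,2.5,-0.5],[0,0,0]],
    [0.1,[-2.8,2.55,0],[0,0,0]],
    [0.1,[-2.8,2.55,0],[0,0,0]],
    [0.1,[-2.8,2.55,0],[0,0,0]],
    [0.1,[-2.8,2.55,0],[0,0,0]],
    [0.1,[-2.8,2.55,0],[0,0,0]],
    [0.1,[-2.0,1.6,0],[0,0,0]],
    [0.1,[-0.5,0.5,0],[0,0,0]],
    [0.1,[0,0,0],[0,0,0]],
    [0.1,[0,0,0],[0,0,0]],
  ],
)

```text
time_s: 29.27
tool_pos: [0.6663, 0.0172, 0.1972]
tool_rot: [178.6, 1.3, 170.2]
force: [0.2, 0.6, 0.0]
grip_width: 0.0191
```

Run:
```python
from h import *
go(.6501,.0054,.135,170);print(env.get_obs()['qpos'].round(1))
W=cam('wrist');cv2.imwrite('pics/w14.png',W[0]);print(W[0][225:262:6,320].tolist())
```

```text
p [0.6663 0.0172 0.1972] rot [178.6    1.28 170.23] f [0.2 0.6 0. ] w 0.0191 t 29.3
turn z total 0.23  shift(after turn) cm [ 1.39 -1.44  6.22] rows needed 2 tilt fix [1.4  1.28 0.02]
[-38.2  23.8  47.4  83.3 -19.   79.2  90.2]
[[79, 94, 127], [110, 106, 111], [93, 89, 94], [81, 77, 79], [81, 76, 78], [79, 76, 78], [78, 76, 78]]
```

servo_tool(
  plan=[
    [0.1,[0.6,-1.2,1],[1.2,1.1,0.2]],
    [0.1,[0,0,2],[0,0,0]],
    [0.1,[0,0,2],[0,0,0]],
    [0.1,[0,0,0.5],[0,0,0]],
    [0.1,[0,0,0],[0,0,0]],
    [0.1,[0,0,0],[0,0,0]],
  ],
)

```text
time_s: 29.82
tool_pos: [0.6503, -0.0041, 0.1417]
tool_rot: [179.9, -0.1, 169.4]
force: [0.6, 0.2, -0.5]
grip_width: 0.0185
```

Run:
```python
from h import *
go(.656,.0054,.072,170)
```

```text
p [ 0.6503 -0.0041  0.1417] rot [ 1.7990e+02 -1.0000e-01  1.6937e+02] f [ 0.6  0.2 -0.5] w 0.0185 t 29.8
turn z total -0.63  shift(after turn) cm [-0.4   1.04  6.97] rows needed 2 tilt fix [ 0.1 -0.1 -0. ]
```

servo_tool(
  plan=[
    [0.1,[-0.4,0.9,0],[0,0,-0.6]],
    [0.1,[0,0.1,1.2],[0,0,0]],
    [0.1,[0,0,1.5],[0,0,0]],
    [0.1,[0,0,0.5],[0,0,0]],
    [0.1,[0,0,0],[0,0,0]],
  ],
)

```text
time_s: 30.23
tool_pos: [0.6589, 0.0055, 0.1122]
tool_rot: [179.8, 0.3, 170.0]
force: [-0.7, -0.2, -0.6]
grip_width: 0.0191
```

Run:
```python
from h import *
go(.656,.0054,.072,170)
```

```text
p [0.6589 0.0055 0.1122] rot [179.75   0.26 170.02] f [-0.7 -0.2 -0.6] w 0.0191 t 30.2
turn z total 0.02  shift(after turn) cm [ 0.28 -0.06  4.02] rows needed 2 tilt fix [0.25 0.26 0.  ]
```

servo_tool(
  plan=[
    [0.1,[0.25,0,0.8],[0.1,0.1,0]],
    [0.1,[0,0,1.2],[0,0,0]],
    [0.1,[0,0,1.2],[0,0,0]],
    [0.1,[0,0,0.7],[0,0,0]],
    [0.1,[0,0,0.2],[0,0,0]],
    [0.1,[0,0,0],[0,0,0]],
  ],
)

```text
time_s: 30.73
tool_pos: [0.6576, 0.0063, 0.0689]
tool_rot: [179.9, 0.3, 170.1]
force: [-1.3, 0.5, 8.4]
grip_width: 0.0188
```

Run:
```python
from h import *
go(.656,.0054,.072,170)
```

```text
p [0.6576 0.0063 0.0689] rot [179.85   0.28 170.08] f [-1.3  0.5  8.4] w 0.0188 t 30.7
turn z total 0.08  shift(after turn) cm [ 0.15 -0.12 -0.31] rows needed 1 tilt fix [0.15 0.28 0.  ]
```

servo_tool(
  plan=[
    [0.42,[0,0,-0.1],[0,0,0]],
    [0.42,[0,0,0],[0,0,0]],
    [0.42,[0,0,0],[0,0,0]],
    [0.42,[0,0,-1.5],[0,0,0]],
    [0.42,[0,0,-3.5],[0,0,0]],
    [0.42,[0,0,-4],[0,0,0]],
    [0.42,[0,0,-1],[0,0,0]],
    [0.42,[1.8,-2.6,0],[0,0,0]],
    [0.42,[2.1,-2.9,0],[0,0,0]],
    [0.42,[2.1,-2.9,0],[0,0,0]],
    [0.42,[2.1,-2.9,0],[0,0,0]],
    [0.42,[2.1,-2.9,0],[0,0,0]],
    [0.42,[2.1,-2.9,0],[0,0,0]],
    [0.42,[2.1,-2.9,0],[0,0,0]],
    [0.42,[1.8,-2.5,0],[0,0,0]],
    [0.42,[0.7,-1,0],[0,0,0]],
    [0.42,[0,0,0],[0,0,0]],
    [0.42,[0,0,0],[0,0,0]],
  ],
)

```text
time_s: 32.23
tool_pos: [0.4466, -0.2063, 0.1824]
tool_rot: [179.3, 1.2, 170.0]
force: [0.4, 1.0, -0.7]
grip_width: 0.0368
```

Run:
```python
from h import *
go(.437,-.206,.06,170);print(env.get_obs()['qpos'].round(1))
W=cam('wrist');cv2.imwrite('pics/w15.png',W[0]);print(wv(W));C=cam('top');print(vials(C));cv2.imwrite('pics/t5.png',C[0])
```

```text
p [ 0.4466 -0.2063  0.1824] rot [179.32   1.18 170.02] f [ 0.4  1.  -0.7] w 0.0368 t 32.2
turn z total 0.02  shift(after turn) cm [ 0.95 -0.14 12.24] rows needed 4 tilt fix [0.68 1.18 0.01]
[-36.8  -5.7  56.9 108.2   4.1  73.9  98.9]
[([0.3618, -0.3398], 2040, [175.0, 118.0]), ([0.4317, -0.2073], 117, [314.0, 162.0])]
[([0.656, 0.0021], 178, 27, [324.3, 111.9]), ([0.435, -0.203, 0.02], 0, 29)]
```

servo_tool(
  plan=[
    [0.5,[0.4,-0.1,2],[0.6,1.1,0]],
    [0.5,[0.1,0,3.5],[0,0,0]],
    [0.5,[0.1,0,3.5],[0,0,0]],
    [0.5,[0.1,0,2],[0,0,0]],
    [0.5,[0,0,0],[0,0,0]],
    [0.5,[0,0,0],[0,0,0]],
  ],
)

```text
time_s: 32.83
tool_pos: [0.4509, -0.198, 0.0697]
tool_rot: [-179.6, 0.2, 171.1]
force: [0.1, -0.5, 0.6]
grip_width: 0.0435
```

Run:
```python
from h import *
go(.436,-.207,.0,170)
W=cam('wrist');print(wv(W),proj(W,[.436,-.207,.044]));cv2.imwrite('pics/w16.png',W[0])
```

```text
p [ 0.4509 -0.198   0.0697] rot [-179.59    0.25  171.1 ] f [ 0.1 -0.5  0.6] w 0.0435 t 32.8
turn z total 1.1  shift(after turn) cm [ 1.31 -1.15  6.97] rows needed 2 tilt fix [-0.41  0.25 -0.  ]
[([0.4329, -0.2061], 338, [305.0, 187.0])] [303.43635839 198.71722898]
```

servo_tool(
  plan=[
    [0.5,[1.2,-1.0,0],[-0.3,0.2,1.0]],
    [0.5,[0.2,-0.1,1.5],[0,0,0]],
    [0.5,[0.2,0,1.5],[0,0,0]],
    [0.5,[0.1,0,0.5],[0,0,0]],
    [0.5,[0,0,0],[0,0,0]],
  ],
)

```text
time_s: 33.3
tool_pos: [0.4372, -0.2081, 0.0411]
tool_rot: [-180.0, 0.7, 170.2]
force: [0.5, -0.8, 0.5]
grip_width: 0.0437
```

Run:
```python
from h import *
go(.436,-.2065,.0,170)
```

```text
p [ 0.4372 -0.2081  0.0411] rot [-179.98    0.69  170.17] f [ 0.5 -0.8  0.5] w 0.0437 t 33.3
turn z total 0.17  shift(after turn) cm [0.15 0.14 4.11] rows needed 2 tilt fix [-0.02  0.69 -0.  ]
```

servo_tool(
  plan=[
    [0.5,[0.1,0.1,1.0],[0,0.5,0.1]],
    [0.5,[0.3,0,1.5],[0,0,0]],
    [0.5,[0.2,0,1.5],[0,0,0]],
    [0.5,[0.1,0,0.3],[0,0,0]],
    [0.5,[0,0,0],[0,0,0]],
  ],
)

```text
time_s: 33.72
tool_pos: [0.436, -0.2081, 0.0039]
tool_rot: [179.9, 0.8, 170.0]
force: [-0.3, 0.5, 0.2]
grip_width: 0.0435
```

Run:
```python
from h import *
go(.436,-.2065,.0,170);print(env.get_obs()['qpos'].round(1))
```

```text
p [ 0.436  -0.2081  0.0039] rot [179.85   0.84 169.99] f [-0.3  0.5  0.2] w 0.0435 t 33.7
turn z total -0.01  shift(after turn) cm [0.03 0.15 0.39] rows needed 1 tilt fix [0.15 0.84 0.  ]
[-30.4  12.8  58.1 120.3 -14.1  52.9 115.5]
```

servo_tool(
  plan=[
    [0.1,[0,0.1,0.2],[0,0.4,0]],
    [0.1,[0,0,0],[0,0,0]],
    [0.1,[0,0,0],[0,0,0]],
    [0.1,[0,0,0],[0,0,0]],
    [0.1,[0,0,0],[0,0,0]],
    [0.1,[0,0,0],[0,0,0]],
    [0.1,[0,0,0],[0,0,0]],
  ],
)

```text
time_s: 34.3
tool_pos: [0.4402, -0.2079, 0.0066]
tool_rot: [179.8, 0.8, 170.0]
force: [-0.5, 0.0, -0.7]
grip_width: 0.0192
```

servo_tool(
  plan=[
    [0.1,[0,0,-1.5],[0,0,0]],
    [0.1,[0,0,-3.5],[0,0,0]],
    [0.1,[0,0,-4],[0,0,0]],
    [0.1,[0,0,-4],[0,0,0]],
    [0.1,[0,0,-3.5],[0,0,0]],
    [0.1,[-1.45,3.0,-0.5],[0,0,0]],
    [0.1,[-1.5,3.1,0],[0,0,0]],
    [0.1,[-1.5,3.1,0],[0,0,0]],
    [0.1,[-1.5,3.1,0],[0,0,0]],
    [0.1,[-1.5,3.1,0],[0,0,0]],
    [0.1,[-1.5,3.1,0],[0,0,0]],
    [0.1,[-1.2,2.4,0],[0,0,0]],
    [0.1,[-0.5,1.0,0],[0,0,0]],
    [0.1,[0,0,0],[0,0,0]],
    [0.1,[0,0,0],[0,0,0]],
  ],
)

```text
time_s: 35.55
tool_pos: [0.5856, -0.0057, 0.1874]
tool_rot: [179.4, 0.8, 169.5]
force: [-0.3, -0.3, -1.1]
grip_width: 0.019
```

Run:
```python
from h import *
go(.6009,.014,.135,170);print(env.get_obs()['qpos'].round(1))
W=cam('wrist');cv2.imwrite('pics/w17.png',W[0]);print(W[0][225:262:6,320].tolist())
C=cam('top');print(tray(C,(268,65,370,175),.123,128))
```

```text
p [ 0.5856 -0.0057  0.1874] rot [179.39   0.79 169.51] f [-0.3 -0.3 -1.1] w 0.019 t 35.5
turn z total -0.49  shift(after turn) cm [-1.17  2.21  5.24] rows needed 2 tilt fix [0.61 0.79 0.  ]
[-46.4  13.4  52.2  95.5 -11.4  75.7  87.2]
[[64, 96, 147], [108, 106, 112], [127, 124, 128], [83, 79, 81], [83, 78, 81], [81, 78, 80], [80, 77, 79]]
(array([ 0.59360188, -0.075992  ]), (0.0024919251445680857, 0.0), 90.74829864501953)
```

servo_tool(
  plan=[
    [0.1,[-1.0,1.9,0.5],[0.5,0.7,-0.5]],
    [0.1,[-0.6,0.2,1.5],[0,0,0]],
    [0.1,[0,0,1.8],[0,0,0]],
    [0.1,[0,0,0.5],[0,0,0]],
    [0.1,[0,0,0],[0,0,0]],
    [0.1,[0,0,0],[0,0,0]],
  ],
)

```text
time_s: 36.15
tool_pos: [0.6025, 0.0004, 0.1463]
tool_rot: [179.6, 0.2, 169.0]
force: [0.2, 0.1, 0.7]
grip_width: 0.019
```

Run:
```python
from h import *
go(.604,.0135,.0686,170)
```

```text
p [6.025e-01 4.000e-04 1.463e-01] rot [179.63   0.22 169.04] f [0.2 0.1 0.7] w 0.019 t 36.1
turn z total -0.96  shift(after turn) cm [0.08 1.32 7.77] rows needed 2 tilt fix [0.37 0.22 0.  ]
```

servo_tool(
  plan=[
    [0.1,[0,1.2,0],[0.2,0.2,-0.9]],
    [0.1,[0,0.2,1.2],[0,0,0]],
    [0.1,[0,0,1.5],[0,0,0]],
    [0.1,[0,0,0.8],[0,0,0]],
    [0.1,[0,0,0],[0,0,0]],
  ],
)

```text
time_s: 36.57
tool_pos: [0.6071, 0.0152, 0.1128]
tool_rot: [179.6, 0.3, 170.0]
force: [0.1, -0.2, -0.7]
grip_width: 0.019
```

Run:
```python
from h import *
go(.604,.0135,.0686,170)
```

```text
p [0.6071 0.0152 0.1128] rot [179.62   0.33 169.98] f [ 0.1 -0.2 -0.7] w 0.019 t 36.6
turn z total -0.02  shift(after turn) cm [ 0.27 -0.22  4.42] rows needed 2 tilt fix [0.38 0.33 0.  ]
```

servo_tool(
  plan=[
    [0.1,[0.3,-0.2,0.8],[0.2,0.1,0]],
    [0.1,[0.1,0,1.2],[0,0,0]],
    [0.1,[0,0,1.2],[0,0,0]],
    [0.1,[0,0,0.8],[0,0,0]],
    [0.1,[0,0,0.3],[0,0,0]],
    [0.1,[0,0,0.1],[0,0,0]],
  ],
)

```text
time_s: 37.07
tool_pos: [0.6042, 0.0156, 0.0672]
tool_rot: [179.7, 0.4, 170.0]
force: [-4.0, 1.1, 17.0]
grip_width: 0.0192
```

Run:
```python
from h import *
go(.604,.0135,.0686,170)
```

```text
p [0.6042 0.0156 0.0672] rot [179.66   0.35 170.05] f [-4.   1.1 17. ] w 0.0192 t 37.1
turn z total 0.05  shift(after turn) cm [-0.02 -0.21 -0.14] rows needed 1 tilt fix [0.34 0.35 0.  ]
```

servo_tool(
  plan=[
    [0.1,[0,0,-0.1],[0,0,0]],
    [0.42,[0,0,0],[0,0,0]],
    [0.42,[0,0,0],[0,0,0]],
    [0.42,[0,0,0],[0,0,0]],
    [0.42,[0,0,-1.5],[0,0,0]],
    [0.42,[0,0,-3.5],[0,0,0]],
    [0.42,[0,0,-4],[0,0,0]],
    [0.42,[0,0,-2],[0,0,7.0]],
    [0.42,[0,0,0],[0,0,7.0]],
    [0.42,[0,0,0],[0,0,7.0]],
    [0.42,[0,0,0],[0,0,7.0]],
    [0.42,[0,0,0],[0,0,7.0]],
    [0.42,[0,0,0],[0,0,3.5]],
    [0.42,[0,0,0],[0,0,0]],
    [0.42,[0,0,0],[0,0,0]],
  ],
)

```text
time_s: 38.32
tool_pos: [0.6029, 0.0136, 0.1812]
tool_rot: [179.6, 0.0, 130.2]
force: [-1.1, -0.1, -0.2]
grip_width: 0.0365
```

Run:
```python
from h import *
go(.512,.3156,.13,131.5)
```

```text
p [0.6029 0.0136 0.1812] rot [1.7963e+02 4.0000e-02 1.3022e+02] f [-1.1 -0.1 -0.2] w 0.0365 t 38.3
turn z total -1.28  shift(after turn) cm [28.64 13.21  5.12] rows needed 8 tilt fix [0.37 0.04 0.  ]
```

servo_tool(
  plan=[
    [0.45,[3.0,1.4,0],[0,0,-1.3]],
    [0.45,[3.3,1.5,0],[0,0,0]],
    [0.45,[3.3,1.5,0],[0,0,0]],
    [0.45,[3.3,1.5,0.3],[0,0,0]],
    [0.45,[3.3,1.5,0.5],[0,0,0]],
    [0.45,[3.3,1.5,1],[0,0,0]],
    [0.45,[3.3,1.5,1],[0,0,0]],
    [0.45,[3.0,1.4,1],[0,0,0]],
    [0.45,[1.7,0.8,0],[0,0,0]],
    [0.45,[0.4,0.2,0],[0,0,0]],
    [0.45,[0,0,0],[0,0,0]],
    [0.45,[0,0,0],[0,0,0]],
  ],
)

```text
time_s: 39.32
tool_pos: [0.5097, 0.315, 0.1401]
tool_rot: [179.6, 0.2, 132.5]
force: [0.1, -0.3, -0.1]
grip_width: 0.0388
```

Run:
```python
from h import *
go(.512,.3156,.06,131.5)
W=cam('wrist');cv2.imwrite('pics/w18.png',W[0]);C=cam('top');cv2.imwrite('pics/t6.png',C[0]);print(vials(C),tray(C,(268,65,370,175),.123,128))
c=np.array([.512,.3156]);e=np.array([np.cos(np.radians(41.5)),np.sin(np.radians(41.5))]);f=np.array([-e[1],e[0]])
for s in(-.045,0,.045): print(proj(W,[*(c+s*f),.026]).round(0))
t=C[0][65:175,260:380]
cv2.imwrite('pics/m4.png',np.hstack([cv2.resize(W[0][60:360,100:540],(400,273)),cv2.resize(t,(300,273),interpolation=cv2.INTER_CUBIC)]))
```

```text
p [0.5097 0.315  0.1401] rot [179.63   0.22 132.46] f [ 0.1 -0.3 -0.1] w 0.0388 t 39.3
turn z total 0.96  shift(after turn) cm [-0.11  0.21  8.01] rows needed 3 tilt fix [0.37 0.22 0.  ]
[([0.6562, 0.002], 180, 27, [324.4, 111.8]), ([0.6082, 0.014], 220, 31, [319.6, 129.2])] (array([0.62558389, 0.00958125]), (0.15912148356437683, 0.14070267975330353), 170.11112213134766)
[319. 232.]
[320. 188.]
[321. 140.]
```

View pics/m4.png

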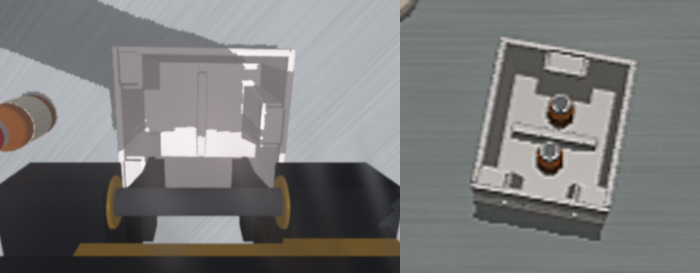

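Both vials stand upright in tray_b. tray_c's divider is centred under the fingers at x≈323 px, against 321 predicted. Carrying tray_c straight over would overrun the last joint, so I'll turn it 60° in place and regrip it from the other side.

servo_tool(
  plan=[
    [0.45,[0,0.2,2],[0.3,0.1,0.9]],
    [0.45,[0.1,0,3],[0,0,0]],
    [0.45,[0.2,0,3],[0,0,0]],
    [0.45,[0.2,0,2],[0,0,0]],
    [0.45,[0,0,0.5],[0,0,0]],
    [0.45,[0,0,0],[0,0,0]],
    [0.45,[0,0,0],[0,0,0]],
  ],
)

```text
time_s: 40.0
tool_pos: [0.52, 0.3062, 0.0382]
tool_rot: [179.3, 0.3, 130.2]
force: [-0.7, -0.4, -0.3]
grip_width: 0.0394
```

Run:
```python
from h import *
go(.512,.3156,-.017,131.5)
```

```text
p [0.52   0.3062 0.0382] rot [179.33   0.32 130.22] f [-0.7 -0.4 -0.3] w 0.0394 t 40.0
turn z total -1.28  shift(after turn) cm [1.24 0.03 5.52] rows needed 2 tilt fix [0.67 0.32 0.  ]
```

servo_tool(
  plan=[
    [0.45,[1.1,0,0.5],[0.5,0.3,-1.2]],
    [0.45,[0.2,0,1.5],[0,0,0]],
    [0.45,[0.2,0,1.5],[0,0,0]],
    [0.45,[0.1,0,0.7],[0,0,0]],
    [0.45,[0,0,0],[0,0,0]],
    [0.45,[0,0,0],[0,0,0]],
  ],
)

```text
time_s: 40.5
tool_pos: [0.5122, 0.3209, -0.0034]
tool_rot: [179.4, -0.0, 131.5]
force: [-0.8, 0.1, 0.1]
grip_width: 0.039
```

Run:
```python
from h import *
go(.512,.3156,-.017,131.5)
```

```text
p [ 0.5122  0.3209 -0.0034] rot [ 1.7945e+02 -2.0000e-02  1.3152e+02] f [-0.8  0.1  0.1] w 0.039 t 40.5
turn z total 0.02  shift(after turn) cm [-0.39 -0.37  1.36] rows needed 1 tilt fix [ 0.55 -0.02 -0.  ]
```

servo_tool(
  plan=[
    [0.45,[-0.3,-0.3,0.4],[0.3,0,0]],
    [0.45,[0,0,0.5],[0,0,0]],
    [0.45,[0,0,0.5],[0,0,0]],
    [0.45,[0,0,0.1],[0,0,0]],
    [0,[0,0,0],[0,0,0]],
    [0,[0,0,0],[0,0,0]],
    [0,[0,0,0],[0,0,0]],
    [0,[0,0,0],[0,0,0]],
    [0,[0,0,0],[0,0,0]],
    [0,[0,0,0],[0,0,0]],
    [0,[0,0,0],[0,0,0]],
    [0,[0,0,0],[0,0,0]],
    [0,[0,0,0],[0,0,0]],
  ],
  force=35,
)

```text
time_s: 41.58
tool_pos: [0.5131, 0.3164, -0.0189]
tool_rot: [179.7, 0.0, 131.5]
force: [-0.2, 0.0, -1.6]
grip_width: 0.0096
```

Run:
```python
from h import *
go(.512,.3156,.02,191.5)
```

```text
p [ 0.5131  0.3164 -0.0189] rot [1.7966e+02 2.0000e-02 1.3150e+02] f [-0.2  0.  -1.6] w 0.0096 t 41.6
turn z total -60.0  shift(after turn) cm [ 0.13 -0.06 -3.89] rows needed 1 tilt fix [0.34 0.02 0.  ]
```

servo_tool(
  plan=[
    [0,[0,0,-1],[0,0,0]],
    [0,[0,0,-1.5],[0,0,0]],
    [0,[0,0,-0.5],[0,0,-5]],
    [0,[0,0,0],[0,0,-7]],
    [0,[0,0,0],[0,0,-7]],
    [0,[0,0,0],[0,0,-7]],
    [0,[0,0,0],[0,0,-7]],
    [0,[0,0,0],[0,0,-7]],
    [0,[0,0,0],[0,0,-7]],
    [0,[0,0,0],[0,0,-7]],
    [0,[0,0,0],[0,0,-6]],
    [0,[0,0,0],[0,0,0]],
    [0,[0,0,0],[0,0,0]],
  ],
)

```text
time_s: 42.67
tool_pos: [0.5121, 0.3142, 0.0186]
tool_rot: [180.0, 0.2, -166.9]
force: [0.2, 0.6, -2.2]
grip_width: 0.0099
```

Run:
```python
from h import *
go(.512,.3156,-.0189,191.5);print(env.get_obs()['qpos'].round(1))
```

```text
p [0.5121 0.3142 0.0186] rot [ 179.95    0.21 -166.87] f [ 0.2  0.6 -2.2] w 0.0099 t 42.7
turn z total 1.63  shift(after turn) cm [-0.02  0.13  3.75] rows needed 1 tilt fix [0.05 0.21 0.  ]
[-63.1  23.3  35.3 102.5 -15.5  58.8  81.1]
```

servo_tool(
  plan=[
    [0,[0,0,1.2],[0,0,0]],
    [0,[0,0,1.2],[0,0,0]],
    [0,[0,0,0.8],[0,0,0]],
    [0,[0,0,0.5],[0,0,0]],
    [0,[0,0,0.3],[0,0,0]],
    [0,[0,0,0.2],[0,0,0]],
    [0,[0,0,0],[0,0,0]],
  ],
)

```text
time_s: 43.25
tool_pos: [0.5134, 0.315, -0.0191]
tool_rot: [179.8, 0.1, -167.4]
force: [0.5, 0.5, -2.0]
grip_width: 0.0098
```

Run:
```python
from h import *
go(.512,.3156,-.0189,191.5)
```

```text
p [ 0.5134  0.315  -0.0191] rot [ 1.7977e+02  1.0000e-01 -1.6742e+02] f [ 0.5  0.5 -2. ] w 0.0098 t 43.2
turn z total 1.08  shift(after turn) cm [ 0.12  0.08 -0.02] rows needed 1 tilt fix [0.23 0.1  0.  ]
```

servo_tool(
  plan=[
    [0,[0,0,0.1],[0,0,0]],
    [0.4,[0,0,0],[0,0,0]],
    [0.4,[0,0,0],[0,0,0]],
    [0.4,[0,0,0],[0,0,0]],
    [0.4,[0,0,-1.5],[0,0,0]],
    [0.4,[0,0,-3.5],[0,0,0]],
    [0.4,[0,0,-4],[0,0,0]],
    [0.4,[0,0,-2],[0,0,7]],
    [0.4,[0,0,0],[0,0,7]],
    [0.4,[0,0,0],[0,0,7]],
    [0.4,[0,0,0],[0,0,7]],
    [0.4,[0,0,0],[0,0,7]],
    [0.4,[0,0,0],[0,0,7]],
    [0.4,[0,0,0],[0,0,7]],
    [0.4,[0,0,0],[0,0,7]],
    [0.4,[0,0,0],[0,0,7]],
    [0.4,[0,0,0],[0,0,7]],
    [0.4,[0,0,0],[0,0,7]],
    [0.4,[0,0,0],[0,0,7]],
    [0.4,[0,0,0],[0,0,7]],
  ],
)

```text
time_s: 44.92
tool_pos: [0.511, 0.3137, 0.0855]
tool_rot: [-179.7, 0.2, 99.2]
force: [-0.7, -0.2, -0.1]
grip_width: 0.0348
```

servo_tool(
  plan=[
    [0.45,[0,0,0],[0,0,7]],
    [0.45,[0,0,0],[0,0,7]],
    [0.45,[0,0,0],[0,0,7]],
    [0.45,[0,0,0],[0,0,7]],
    [0.45,[0,0,0],[0,0,7]],
    [0.45,[0,0,0],[0,0,7]],
    [0.45,[0,0,0],[0,0,7]],
    [0.45,[0,0,0],[0,0,7]],
    [0.45,[0,0,0],[0,0,7]],
    [0.45,[0,0,0],[0,0,7]],
    [0.45,[0,0,0],[0,0,7]],
    [0.45,[0,0,0],[0,0,7]],
    [0.45,[0,0,0],[0,0,0]],
    [0.45,[0,0,0],[0,0,0]],
  ],
)

```text
time_s: 46.08
tool_pos: [0.5082, 0.3139, 0.0777]
tool_rot: [179.4, 0.5, 13.3]
force: [0.6, -0.3, -0.3]
grip_width: 0.0391
```

Run:
```python
from h import *
C=cam('top');print([tray(C,(150,108,265,215),.064,t) for t in(125,132)])
go(.5134,.315,.03,12.6);print(env.get_obs()['qpos'].round(1))
W=cam('wrist');cv2.imwrite('pics/w19.png',W[0])
```

```text
[(array([0.47495067, 0.2438572 ]), (0.07276888191699982, 0.05576421320438385), 162.5185775756836), (array([0.47532177, 0.24503557]), (0.07276888191699982, 0.05329352617263794), 162.5185775756836)]
p [0.5081 0.3139 0.0777] rot [179.36   0.48  13.3 ] f [ 0.1 -1.1 -0.5] w 0.0391 t 46.1
turn z total 0.7  shift(after turn) cm [0.54 0.01 4.77] rows needed 2 tilt fix [0.64 0.48 0.  ]
[-86.6  32.3  68.7 100.  -31.2  70.7 -86.4]
```

servo_tool(
  plan=[
    [0.45,[0.4,0,1],[0.4,0.3,0.6]],
    [0.45,[0,0,1.5],[0,0,0]],
    [0.45,[0,0,1.5],[0,0,0]],
    [0.45,[0,0,0],[0,0,0]],
  ],
)

```text
time_s: 46.52
tool_pos: [0.5126, 0.3152, 0.0342]
tool_rot: [179.9, 0.1, 13.0]
force: [-0.2, -0.6, -1.2]
grip_width: 0.0389
```

Run:
```python
from h import *
go(.5134,.315,-.018,12.6);print(env.get_obs()['qpos'].round(1))
```

```text
p [0.5126 0.3152 0.0342] rot [1.799e+02 8.000e-02 1.296e+01] f [-0.2 -0.6 -1.2] w 0.0389 t 46.5
turn z total 0.36  shift(after turn) cm [0.08 0.03 5.22] rows needed 2 tilt fix [0.1  0.08 0.  ]
[-84.   34.8  65.6 102.  -34.4  66.4 -84.5]
```

q3 moves away from its limit. I'll go on down, grip and check.

servo_tool(
  plan=[
    [0.45,[0,0,1.5],[0,0,0.3]],
    [0.45,[0.1,0,1.8],[0,0,0]],
    [0.45,[0,0,1.5],[0,0,0]],
    [0.45,[0,0,0.6],[0,0,0]],
    [0.45,[0,0,0.2],[0,0,0]],
    [0.45,[0,0,0],[0,0,0]],
  ],
)

```text
time_s: 47.02
tool_pos: [0.5136, 0.3144, -0.0269]
tool_rot: [179.9, 0.2, 12.6]
force: [-0.8, 0.3, 3.4]
grip_width: 0.0395
```

Run:
```python
from h import *
go(.5134,.315,-.018,12.6);print(env.get_obs()['qpos'].round(1))
```

```text
p [ 0.5136  0.3144 -0.0269] rot [179.93   0.18  12.63] f [-0.8  0.3  3.4] w 0.0395 t 47.0
turn z total 0.03  shift(after turn) cm [-0.01 -0.06 -0.89] rows needed 1 tilt fix [0.07 0.18 0.  ]
[-80.7  38.8  61.2 104.1 -38.7  61.3 -82.1]
```

servo_tool(
  plan=[
    [0.45,[0,0,-0.7],[0,0,0]],
    [0.45,[0,0,0],[0,0,0]],
    [0,[0,0,0],[0,0,0]],
    [0,[0,0,0],[0,0,0]],
    [0,[0,0,0],[0,0,0]],
    [0,[0,0,0],[0,0,0]],
    [0,[0,0,0],[0,0,0]],
    [0,[0,0,0],[0,0,0]],
    [0,[0,0,0],[0,0,0]],
    [0,[0,0,0],[0,0,0]],
    [0,[0,0,0],[0,0,0]],
  ],
)

```text
time_s: 47.93
tool_pos: [0.5146, 0.3149, -0.0181]
tool_rot: [180.0, 0.1, 12.6]
force: [0.7, 1.1, 0.6]
grip_width: 0.0098
```

servo_tool(
  plan=[
    [0,[0,0,-1],[0,0,0]],
    [0,[0,0,-2],[0,0,-5]],
    [0,[0,0,-3],[0,0,-6]],
    [0,[0,0,-3],[0,0,-6.5]],
    [0,[0,0,-3],[0,0,-6.5]],
    [0,[0,0,-3],[0,0,-6.5]],
    [0,[0,0,-3],[0,0,-6.5]],
    [0,[0,0,-2],[0,0,-6.5]],
    [0,[0,0,0],[0,0,-6.5]],
    [0,[0,0,0],[0,0,-6.5]],
    [0,[0,0,0],[0,0,-6.5]],
    [0,[0,0,0],[0,0,-4]],
    [0,[0,0,0],[0,0,0]],
    [0,[0,0,0],[0,0,0]],
  ],
)

```text
time_s: 49.1
tool_pos: [0.5132, 0.3091, 0.1958]
tool_rot: [-179.8, 0.3, 82.5]
force: [0.5, 0.2, -1.9]
grip_width: 0.0096
```

Run:
```python
from h import *
go(.6255,.0097,.18,80.2);print(env.get_obs()['qpos'].round(1))
C=cam('top');print(tray(C,(268,65,370,175),.123,128),vials(C))
```

```text
p [0.5132 0.3091 0.1958] rot [-179.8     0.31   82.46] f [ 0.5  0.2 -1.9] w 0.0096 t 49.1
turn z total 2.26  shift(after turn) cm [-27.6   16.16   1.58] rows needed 9 tilt fix [-0.2   0.31 -0.  ]
[-80.5  18.5  58.   91.8 -15.7  78.9 -28.2]
(array([0.62566423, 0.00956573]), (0.1592956781387329, 0.14085029065608978), 170.18901824951172) [([0.6562, 0.002], 180, 27, [324.4, 111.8]), ([0.6063, 0.0141], 242, 32, [319.6, 129.9])]
```

servo_tool(
  plan=[
    [0,[-2.5,1.5,0],[0,0,2.2]],
    [0,[-3.3,2.0,0],[0,0,0]],
    [0,[-3.3,2.0,0],[0,0,0]],
    [0,[-3.3,2.0,0],[0,0,0]],
    [0,[-3.3,2.0,0],[0,0,0]],
    [0,[-3.3,2.0,0],[0,0,0]],
    [0,[-3.3,2.0,0],[0,0,0]],
    [0,[-3.0,1.8,0],[0,0,0]],
    [0,[-1.6,0.9,0],[0,0,0]],
    [0,[-0.4,0.2,0],[0,0,0]],
    [0,[0,0,0.5],[0,0,0]],
    [0,[0,0,0.5],[0,0,0]],
  ],
)

```text
time_s: 50.15
tool_pos: [0.6299, 0.003, 0.1837]
tool_rot: [-179.7, 0.7, 79.4]
force: [0.3, -0.3, -0.8]
grip_width: 0.0099
```

Run:
```python
from h import *
go(.6255,.0097,.12,80.2)
```

```text
p [0.6299 0.003  0.1837] rot [-179.67    0.68   79.41] f [ 0.3 -0.3 -0.8] w 0.0099 t 50.1
turn z total -0.79  shift(after turn) cm [ 0.59 -0.54  6.37] rows needed 2 tilt fix [-0.33  0.68 -0.  ]
```

servo_tool(
  plan=[
    [0,[0,-0.5,1.5],[-0.3,0.5,-0.8]],
    [0,[0,0,2],[0,0,0]],
    [0,[0,0,1.2],[0,0,0]],
    [0,[0,0,0],[0,0,0]],
    [0,[0,0,0],[0,0,0]],
  ],
)

```text
time_s: 50.57
tool_pos: [0.6222, 0.0156, 0.1315]
tool_rot: [-179.7, -0.0, 80.9]
force: [0.1, 0.5, -1.6]
grip_width: 0.01
```

Run:
```python
from h import *
go(.6255,.0097,.10,80.2)
```

```text
p [0.6222 0.0156 0.1315] rot [-1.7966e+02 -5.0000e-02  8.0860e+01] f [ 0.1  0.5 -1.6] w 0.01 t 50.6
turn z total 0.66  shift(after turn) cm [-0.53  0.43  3.15] rows needed 1 tilt fix [-0.34 -0.05  0.  ]
```

servo_tool(
  plan=[
    [0,[-0.5,0.4,0.4],[-0.2,0,0.6]],
    [0,[-0.05,0,0.8],[0,0,0]],
    [0,[0,0,0.4],[0,0,0]],
    [0,[0,0,0],[0,0,0]],
    [0,[0,0,0],[0,0,0]],
  ],
)

```text
time_s: 50.98
tool_pos: [0.627, 0.0121, 0.1157]
tool_rot: [180.0, -0.1, 80.4]
force: [-0.3, -1.2, -1.9]
grip_width: 0.0099
```

Run:
```python
from h import *
go(.6255,.0097,.10,80.2)
```

```text
p [0.627  0.0121 0.1157] rot [ 1.7999e+02 -1.0000e-01  8.0430e+01] f [-0.3 -1.2 -1.9] w 0.0099 t 51.0
turn z total 0.23  shift(after turn) cm [-0.26 -0.11  1.57] rows needed 1 tilt fix [ 0.01 -0.1  -0.  ]
```

servo_tool(
  plan=[
    [0,[-0.2,-0.1,0.4],[0,0,0.2]],
    [0,[0,0,0.5],[0,0,0]],
    [0,[0,0,0.4],[0,0,0]],
    [0,[0,0,0.3],[0,0,0]],
    [0,[0,0,0.2],[0,0,0]],
    [0,[0,0,0.1],[0,0,0]],
  ],
)

```text
time_s: 51.48
tool_pos: [0.6269, 0.0094, 0.0999]
tool_rot: [179.9, -0.3, 80.1]
force: [-2.2, 0.7, 2.2]
grip_width: 0.0094
```

servo_tool(
  plan=[
    [0.3,[0,0,0],[0,0,0]],
    [0.35,[0,0,0],[0,0,0]],
    [0.35,[0,0,0],[0,0,0]],
    [0.35,[0,0,-1.5],[0,0,0]],
    [0.35,[0,0,-3.5],[0,0,0]],
    [0.35,[0,0,-4],[0,0,0]],
    [0.35,[0,0,-2],[0,0,0]],
    [0.35,[-3.5,-1,0],[0,0,0]],
    [0.35,[-3.5,-1,0],[0,0,0]],
    [0.35,[-3.5,-1,0],[0,0,0]],
    [0.35,[-3.5,-1,0],[0,0,0]],
    [0.35,[-3.5,-1,0],[0,0,0]],
    [0.35,[-3.5,-1,0],[0,0,0]],
    [0.35,[-3.5,-1,0],[0,0,0]],
    [0.35,[0,0,0],[0,0,0]],
    [0.35,[0,0,0],[0,0,0]],
  ],
)

```text
time_s: 52.82
tool_pos: [0.5151, -0.2319, 0.2262]
tool_rot: [179.0, -0.3, 80.3]
force: [0.5, 1.7, 0.2]
grip_width: 0.0307
```

Run:
```python
from h import *
C=cam('top');cv2.imwrite('pics/t7.png',C[0]);print([tray(C,(260,50,370,180),.182,t) for t in(125,132)],vials(C))
s=cam('side');W=cam('wrist');go(.559,-.384,.15)
print(env.get_obs()['qpos'].round(1), proj(W,[.559,-.384,.069]))
u=proj(s,[.6255,.01,.09]).astype(int);x0=u[0]-80;y0=u[1]-60
a=cv2.resize(s[0][y0:y0+120,x0:x0+160],(400,300),interpolation=cv2.INTER_CUBIC)
uv=proj(W,[.559,-.384,.069]).astype(int)
x1=int(np.clip(uv[0]-100,0,440));y1=int(np.clip(uv[1]-75,0,250))
b=cv2.resize(W[0][y1:y1+150,x1:x1+200],(400,300),interpolation=cv2.INTER_CUBIC);print(x1,y1)
cv2.imwrite('pics/m5.png',np.hstack([a,b]));cv2.imwrite('pics/w20.png',W[0])
```

```text
[(array([0.62540889, 0.00356548]), (0.15922455489635468, 0.14097532629966736), 170.0358657836914), (array([0.62518257, 0.00346514]), (0.15862786769866943, 0.14097724854946136), 170.1379623413086)] []
p [ 0.516  -0.2301  0.2257] rot [179.03  -0.23  80.46] f [0.7 0.5 0.3] w 0.0307 t 53.0
turn z total -0.0  shift(after turn) cm [-14.46   6.79   7.57] rows needed 5 tilt fix [ 0.97 -0.23 -0.  ]
[-36.9  11.3  67.   95.3 -11.1  79.6  22. ] [372.2710454  295.77898348]
272 220
```

View pics/m5.png

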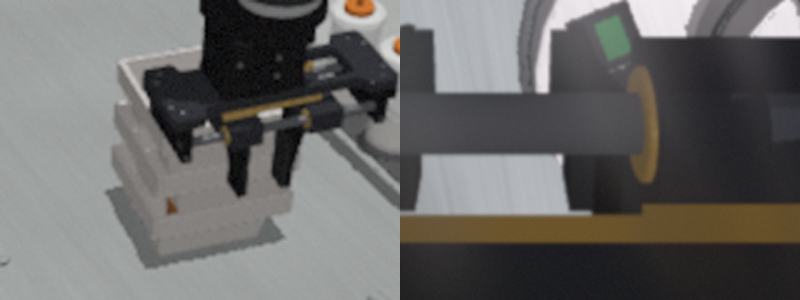

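The stack stands: tray_c's rim shows the right size at 182 mm, is level, and has its centre about 6 mm from tray_b's. On to the dial.

servo_tool(
  plan=[
    [0.7,[0,0,0],[0.5,0,-6]],
    [0.7,[0,0,0],[0,0,-6]],
    [0.7,[0,0,0],[0,0,-6]],
    [0.7,[0,0,0],[0,0,-6]],
    [0.7,[0,0,0],[0,0,-6]],
    [0.7,[-3,0,0.5],[0,0,0]],
    [0.7,[-3.5,-0.2,0.5],[0,0,0]],
    [0.7,[-3.5,-0.3,0.5],[0,0,0]],
    [0.7,[-3.5,-0.3,0.5],[0,0,0]],
    [0.7,[-3.5,-0.3,0],[0,0,0]],
    [0.7,[-2.5,-0.2,0],[0,0,0]],
    [0.7,[0,0,0],[0,0,0]],
    [0.7,[0,0,0],[0,0,0]],
  ],
)

```text
time_s: 54.05
tool_pos: [0.6057, -0.3873, 0.1937]
tool_rot: [179.6, -0.9, 115.3]
force: [-0.2, 0.4, 0.1]
grip_width: 0.0609
```

Run:
```python
from h import *
W=cam('wrist');go(.559,-.384,.1,110)
print(env.get_obs()['qpos'].round(1)); uv=proj(W,[.559,-.384,.069]);print(uv)
x1=int(np.clip(uv[0]-80,0,480));y1=int(np.clip(uv[1]-60,0,280));print(x1,y1)
cv2.imwrite('pics/w21.png',W[0]);cv2.imwrite('pics/m6.png',cv2.resize(W[0][y1:y1+120,x1:x1+160],(640,480),interpolation=cv2.INTER_CUBIC))
for yaw in range(0,360,90):
  d=np.array([np.cos(np.radians(yaw)),np.sin(np.radians(yaw)),0])*.03; print(yaw,((proj(W,np.array([.559,-.384,.045])+d)-[x1,y1])*4).round(0))
```

```text
p [ 0.6056 -0.3867  0.1934] rot [179.58  -0.96 115.36] f [ 0.5  0.9 -1. ] w 0.0609 t 54.1
turn z total 5.36  shift(after turn) cm [ 1.84 -4.29  9.34] rows needed 3 tilt fix [ 0.42 -0.96 -0.  ]
[ -2.3  35.7  54.   72.4 -28.9  86.1  73.8]
[274.73109456 163.57099401]
194 103
0 [439. 278.]
90 [381. 123.]
180 [227. 179.]
270 [288. 332.]
```

View pics/m6.png

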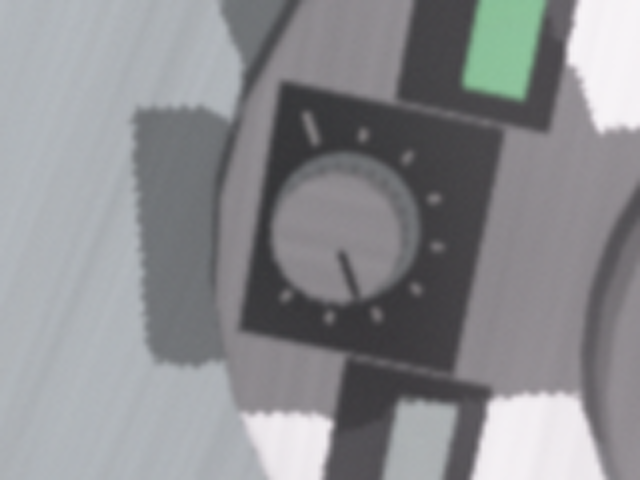

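The dial line at (342,252)→(357,298) points to the seventh mark at (376,315), counting from the long zero mark at (310,128). It stands at 6, so it needs two clicks (60°) anticlockwise. The knob's top centre is at (340,233) in the crop.

servo_tool(
  plan=[
    [0.7,[0,0,0],[0.3,-0.8,5]],
    [0.7,[0,0,0],[0,0,5]],
    [0.7,[0,0,0],[0,0,5]],
    [0.7,[0.5,-2,1.5],[0,0,0]],
    [0.7,[0.5,-2,2],[0,0,0]],
    [0.7,[0.2,-0.2,2],[0,0,0]],
    [0.7,[0,0,0],[0,0,0]],
    [0.7,[0,0,0],[0,0,0]],
  ],
)

```text
time_s: 54.77
tool_pos: [0.5694, -0.3607, 0.1384]
tool_rot: [179.6, -0.7, 101.1]
force: [0.3, -0.8, 0.5]
grip_width: 0.0614
```

Run:
```python
from h import *
go(.5615,-.3813,.08,100);print(env.get_obs()['qpos'].round(1))
C=cam('top')
for uv in((438,105),(466,98),(495,91)): print(ray(C,uv,.128))
print(ray(C,(462,118),.045),C[0].shape)
W=(cv2.imread('pics/w21.png'),)
```

```text
p [ 0.5694 -0.3607  0.1384] rot [179.56  -0.67 101.06] f [ 0.3 -0.8  0.5] w 0.0614 t 54.8
turn z total 1.06  shift(after turn) cm [-1.89 -1.13  5.84] rows needed 2 tilt fix [ 0.44 -0.67 -0.  ]
[ -9.6  33.1  58.1  84.9 -29.   78.1  61.6]
[ 0.65108239 -0.28070286  0.128     ]
[ 0.66996424 -0.35063793  0.128     ]
[ 0.68892139 -0.42322736  0.128     ]
[ 0.64369127 -0.36567553  0.045     ] (400, 640, 3)
```

servo_tool(
  plan=[
    [0.7,[-1.7,-1.0,0.5],[0.4,-0.5,1]],
    [0.7,[-0.2,-0.1,1.5],[0,0,0]],
    [0.7,[0,0,2],[0,0,0]],
    [0.7,[0,0,1],[0,0,0]],
    [0.7,[0,0,0],[0,0,0]],
    [0.7,[0,0,0],[0,0,0]],
  ],
)

```text
time_s: 55.32
tool_pos: [0.5666, -0.3841, 0.0886]
tool_rot: [179.7, 0.2, 100.2]
force: [-0.1, -0.1, 0.1]
grip_width: 0.061
```

Run:
```python
from h import *
go(.5615,-.3813,.030,100);print(env.get_obs()['qpos'].round(1))
```

```text
p [ 0.5666 -0.3841  0.0886] rot [1.7972e+02 1.7000e-01 1.0023e+02] f [-0.1 -0.1  0.1] w 0.061 t 55.3
turn z total 0.23  shift(after turn) cm [ 0.37 -0.45  5.86] rows needed 2 tilt fix [0.28 0.17 0.  ]
[ -7.   36.3  56.6  86.8 -31.2  73.4  63.6]
```

servo_tool(
  plan=[
    [0.7,[0.3,-0.4,1],[0.2,0.1,0.2]],
    [0.7,[0,0,2],[0,0,0]],
    [0.7,[0,0,1.5],[0,0,0]],
    [0.7,[0,0,0.6],[0,0,0]],
    [0.7,[0,0,0],[0,0,0]],
    [0.7,[0,0,0],[0,0,0]],
  ],
)

```text
time_s: 55.82
tool_pos: [0.5624, -0.3833, 0.0362]
tool_rot: [179.9, 0.2, 100.0]
force: [0.6, -0.1, 1.2]
grip_width: 0.0607
```

Run:
```python
from h import *
go(.5615,-.3813,.030,100);print(env.get_obs()['qpos'].round(1))
```

```text
p [ 0.5624 -0.3833  0.0362] rot [179.85   0.19  99.97] f [ 0.6 -0.1  1.2] w 0.0607 t 55.8
turn z total -0.03  shift(after turn) cm [ 0.21 -0.06  0.62] rows needed 1 tilt fix [0.15 0.19 0.  ]
[ -6.3  38.7  54.8  90.  -33.2  68.7  64.9]
```

servo_tool(
  plan=[
    [0.7,[0.2,0,0.5],[0,0,0]],
    [0.7,[0,0,0.1],[0,0,0]],
    [0.2,[0,0,0],[0,0,0]],
    [0.2,[0,0,0],[0,0,0]],
    [0.2,[0,0,0],[0,0,0]],
    [0.2,[0,0,0],[0,0,0]],
    [0.2,[0,0,0],[0,0,0]],
    [0.2,[0,0,0],[0,0,0]],
    [0.2,[0,0,0],[0,0,0]],
  ],
  force=35,
)

```text
time_s: 56.57
tool_pos: [0.5613, -0.3826, 0.0328]
tool_rot: [179.9, 0.3, 99.9]
force: [2.6, 0.9, -1.5]
grip_width: 0.0302
```

servo_tool(
  plan=[
    [0.2,[0,0,0],[0,0,-5]],
    [0.2,[0,0,0],[0,0,-6]],
    [0.2,[0,0,0],[0,0,-6]],
    [0.2,[0,0,0],[0,0,-6]],
    [0.2,[0,0,0],[0,0,-6]],
    [0.2,[0,0,0],[0,0,-6]],
    [0.2,[0,0,0],[0,0,-6]],
    [0.2,[0,0,0],[0,0,-6]],
    [0.2,[0,0,0],[0,0,-6]],
    [0.2,[0,0,0],[0,0,-4]],
    [0.2,[0,0,0],[0,0,0]],
    [0.2,[0,0,0],[0,0,0]],
  ],
)

```text
time_s: 57.57
tool_pos: [0.5632, -0.3811, 0.0328]
tool_rot: [180.0, 0.4, 159.5]
force: [-1.1, 0.3, -0.6]
grip_width: 0.0306
```

Run:
```python
from h import *
go(.5615,-.3813,.030,160);o=env.get_obs();print(o['qpos'].round(1),o['wrist_torque'])
```

```text
p [ 0.5632 -0.3811  0.0328] rot [179.96   0.42 159.54] f [-1.1  0.3 -0.6] w 0.0306 t 57.6
turn z total -0.46  shift(after turn) cm [ 0.15 -0.08  0.28] rows needed 1 tilt fix [0.04 0.42 0.  ]
[  1.2  33.6  42.2  90.2 -24.3  65.3 118.4] [0.03707244 0.13108523 0.00349434]
```

servo_tool(
  plan=[
    [0.7,[0,0,0],[0,0,0]],
    [0.7,[0,0,0],[0,0,0]],
    [0.7,[0,0,0],[0,0,0]],
    [0.7,[0,0,-1.5],[0,0,0]],
    [0.7,[0,0,-3.5],[0,0,0]],
    [0.7,[0,0,-4],[0,0,0]],
    [0.7,[0,0,-4],[0,0,0]],
    [0.7,[-2.5,0,-2],[0,0,0]],
    [0.7,[-2.5,0,0],[0,0,0]],
    [0.7,[0,0,0],[0,0,0]],
    [0.7,[0,0,0],[0,0,0]],
  ],
)

```text
time_s: 58.48
tool_pos: [0.6107, -0.3993, 0.199]
tool_rot: [-179.9, 0.8, 159.0]
force: [-0.5, -0.7, 0.9]
grip_width: 0.0612
```

Run:
```python
from h import *
W=cam('wrist');C=cam('top');s=cam('side');uv=proj(W,[.5615,-.3813,.069]);print(uv,env.get_obs()['tool_pos'])
x1=int(np.clip(uv[0]-80,0,480));y1=int(np.clip(uv[1]-60,0,280))
a=cv2.resize(W[0][y1:y1+120,x1:x1+160],(440,330),interpolation=cv2.INTER_CUBIC)
u=proj(s,[.6255,.01,.09]).astype(int)
b=cv2.resize(s[0][u[1]-66:u[1]+54,u[0]-65:u[0]+65],(357,330),interpolation=cv2.INTER_CUBIC)
cv2.imwrite('pics/m7.png',np.hstack([a,b]))
print(tray(C,(260,50,370,180),.182,128))
```

```text
[318.46686696 128.90564395] [ 0.6093548  -0.39804265  0.19677315]
(array([0.62538409, 0.00343009]), (0.1590370386838913, 0.14097724854946136), 170.1379623413086)
```

View pics/m7.png

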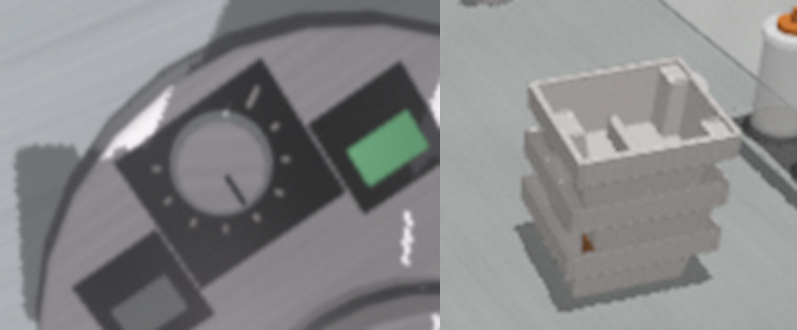

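The black line, (227,178)→(244,203), points at the fifth mark (257,217), so the dial stands at 4. The stack is level with an empty top tray, and the arm is clear.

Run:
```python
from h import *
print(env.get_obs()['force']); print(env.sign_off())
```

```text
[ 0.44817593 -0.24638046 -0.78234289]
the job is handed in; nothing more can be done
None
```

The job is handed in, at about 59 s of robot time. There are four vials, two standing in tray_a and two in tray_b. tray_b is stacked on tray_a turned end for end, and the empty tray_c covers tray_b the same way. The dial was turned from 6 to 4.

**Last checks:**
- **Stack:** The top tray's rim measured 159 x 141 mm at 182 mm height, as it should. Tray-to-tray offsets were about 2 mm (tray_b) and 6 mm (tray_c), within the 11 mm limit. The side view looked level.
- **Dial:** The line points at the fifth mark, which is click 4.
- **Arm:** It was clear of everything, with wrist force near zero.
- **Vials:** All four stood upright when last seen, before their covers went on. They could not be seen after that, except for a glimpse of one in tray_a.
- **Bottles:** I did not measure them again at the end, but the arm never touched either one.

**Disagreements with the description:**
- The fingertips end about 30 mm short of the reported TCP, so the first tray grasp closed on nothing. I worked with that offset afterwards.
- tray_a's length lay roughly along world x, not y.
- tray_c had to be turned 60° in place and regripped, because the last joint would have run past its range.

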